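# Rack the finished stone-sample plate

## Task

Take the glass sample plate with the blue handle out of the wooden mounting stand and slide it, foot first, into the free slot of the leaning drain rack, the one with the orange clips on its two end walls, between the plates already there. Push it in gently against the slot's sprung keeper until its foot is fully home on the rack's floor, then let go. Leave the other plates and everything else on the bench where they are.

Things in the scene. Friction and masses are not known exactly. Their poses are not given: they have to be found in the camera images.
- plate_mid (a point): Centre (half-way up) of the loose sample plate, about 60 g, 100 mm tall: a glass pane 44 mm wide (its x), 4 mm thick (its y), with a blue handle block on top 44 mm wide, 10 mm thick, 24 mm tall. z points from foot to handle; the handle's middle is 38 mm above this point. Grip the handle by its two ends, across the 44 mm: in the rack there is no room for fingers at its faces.
- plate_foot (a point): Middle of the plate's foot (its 4 mm thick lower edge), 50 mm below plate_mid, same axes.
- stand: Fixed dark wood mounting stand on the plywood board (12 mm thick), 78 x 46 x 32 mm; origin in the middle of its underside. The plate starts upright in its slot, which is 47 mm long (along the stand's x), 6 mm wide and 24 mm deep, with its floor 8 mm above the stand's underside.
- rack: Fixed drain rack, origin in the middle of its underside on the bench; z up, y along the row of slots. Grey base 110 x 156 mm and on it an aluminium cradle leaning by 30 degrees, with grey comb teeth at both end walls forming six slots 20 mm apart. The comb lies loosely in the cradle, shifted along y by up to 4 mm either way, and its place is not measured.
- rack_seat (a point): Point on the leaning cradle's floor, 50 mm above the bench. z: the slots' direction, leaning 30 degrees with its upper end to the robot's side; plates go in along -z with their axes along these (or turned half about z). y: along the row. x: along a plate's width. End walls 32 mm high, inner faces at x = -22 and +28 mm (play of a plate: 6 mm, its middle x = +3 mm). Teeth 34 mm high.
- mark (a point): Midway between the two orange clips on the end walls that mark the free slot, at the level of the teeth's flat tops (rack_seat's z = 34 mm, x = 3 mm). The clips were pushed on by hand: the slot's middle, between teeth 14 mm wide, is up to 2.5 mm to either side along the row, to be found by eye or touch. Slot 6 mm wide; its neighbour plates 20 mm away, 10 mm free between handles.
- keeper (a joint): Sprung brass keeper, a post with a tapered top, in the free slot, pressing on the plate from the row's -y side; 0 = out, grows (m) as it is pushed back, about 0.002 with a plate in. It is felt from about 18 mm above the cradle's floor, resists with some 2 to 9 N on the way down, stops the plate from sliding home by itself and holds it. The floor is the hard stop after that. Over 70 N on the rack breaks the glass.
- near0: A plate like the one to be racked but with a white handle, standing loose in another slot of the rack. Origin in the middle of its foot; axes those of the rack's base, not leaned.
- near1: A plate like the one to be racked but with a white handle, standing loose in another slot of the rack. Origin in the middle of its foot; axes those of the rack's base, not leaned.
- near2: A plate like the one to be racked but with a white handle, standing loose in another slot of the rack. Origin in the middle of its foot; axes those of the rack's base, not leaned.
- near3: A plate like the one to be racked but with a white handle, standing loose in another slot of the rack. Origin in the middle of its foot; axes those of the rack's base, not leaned.
- near4: A plate like the one to be racked but with a white handle, standing loose in another slot of the rack. Origin in the middle of its foot; axes those of the rack's base, not leaned.
- dish0: Bystander: glass dish of reddish stones, 96 mm wide, 42 mm tall; origin under its middle.
- dish1: Bystander: glass dish of yellow stones, 96 mm wide, 42 mm tall; origin under its middle.
- dish2: Bystander: glass dish of grey-blue stones, 96 mm wide, 42 mm tall; origin under its middle.
- mortar: Bystander: stone mortar with its pestle, 104 mm wide, about 100 mm tall; origin under its middle.
- beaker: Bystander: glass beaker with sticks, 68 mm wide, 140 mm tall with the sticks; origin under its middle.
- brush: Bystander: brush 190 mm long lying on the plywood board; origin in its underside.
- scissors: Bystander: small steel scissors lying on the bench, about 150 mm long, 6 mm thick.
Things that resemble listed ones, but are neither listed nor needed, are in the scene too. Leave any turquoise look-alike of the rack alone. Leave any purple look-alike of the part that bears plate_mid alone.

How it is judged:
At the end, for the whole second after the job is handed in: The blue-handled plate stands in the marked slot, foot within 3 mm of the cradle's floor, within 6 mm of the marker along the row, between the end walls, in line with the slot (0.08 to 0.10 rad), at rest and let go; the five other plates are within 8 mm of where they were (z of plate_foot in the frame of rack_seat between -0.003 and 0.003 m and x of plate_foot in the frame of rack_seat between -0.003 and 0.008 m and y of plate_foot in the frame of mark between -0.006 and 0.006 m and angle between the z axis of plate_foot and the z axis of rack_seat, either way round below 0.08 rad and angle between the y axis of plate_foot and the y axis of rack_seat, either way round below 0.1 rad and linear speed of plate below 0.02 m/s and distance of each of near0, near1, near2, near3, near4 from where it was at the start of the episode below 0.008 m); the robot touches nothing.
It fails at once if the plate is pressed on the rack with more than 70 N (contact force between plate and rack above 70 N).
It fails at once if another plate in the rack is pulled out or knocked over (moved by more than 12 mm) (distance of any of near0, near1, near2, near3, near4 from where it was at the start of the episode above 0.012 m).
It fails at once if a bystander on the bench is shoved by more than 20 mm (distance of any of dish0, dish1, dish2, mortar, beaker, brush, scissors from where it was at the start of the episode above 0.02 m).
It fails at once if the plate is dropped (linear speed of plate above 0.5 m/s and contact force between plate and the fingers below 0.1 N).
It also fails if it takes over 51 s, if anything falls off the work surface, if the arm or the gripper's body presses on something with over 40 N, if the wrist force passes 120 N, or if a joint passes its speed limit or range.

## Robot

A 6-joint arm with a two-finger parallel gripper is mounted at the origin on the work surface. World frame = base frame: x ahead of the robot, y to its left, z up, the work surface at z = 0. Lengths are in m, angles in rad, forces in N, time in s.
With the tool pointing down it reaches from about 0.35 to 0.775 m from the base axis. Payload 7.3 kg.
Tool frame: the origin (TCP) lies at the very end of the fingers, on their centre line; the grasp point (between the pads) lies 19 mm behind it (robot.hold_point_z is the distance from the TCP to the grasp point, in m); y points along the fingers, z is the direction in which the jaws open and shut, and the axes are right-handed (so a half turn about y gives the same grasp; the last joint's range is limited). The gripper opens to 92 mm and grips with 3 to 60 N. Pads are 19 mm wide; open, the fingers measure 130 mm over their backs; the gripper's body (75 mm by 190 mm) begins 47 mm behind the grasp point.
Start: joints at [1.199, 0.342, 1.524, -0, 1.275, -0.146], TCP at [0.118, 0.512, 0.227] pointing down, gripper open.
Joint ranges: [-2.53, 2.53], [-0.77, 2.02], [0.04, 2.7], [-1, 4.14], [0.28, 2.66], [-3.11, 3.11]. Speed limits (rad/s): [2.57, 2.57, 3.14, 3.14, 3.14, 3.14].

## Interface

Orientations are given as [roll, pitch, yaw] about the fixed x, y, z axes, in that order (R = Rz(yaw) Ry(pitch) Rx(roll)).
In Python, from cell import robot gives the robot as it stands.
- The arm moves only by the shell command python3 -m crank 'ROWS' [OPENING] [FORCE]. ROWS is a JSON object of lists of equal length, an entry for each row: "xyz": the shift along the tool's x, y, z in cm, a list of three; "roll": the turn about the tool's y in degrees. A call has 1 to 20 rows; each row shifts and turns the commanded pose from where the row before left it, along the tool's axes as they then stand; what a row does not reach is not made up. A row lasts 1/10 s, in which the tool goes at most 50 mm and 8.59 degrees, less where a joint would pass 70% of its speed; a pose out of reach is approached as far as the arm can. A call is refused whole if a number of a shift passes 5 or a number of a turn 8.59, either way. A call with a gripper value outside its range is refused whole. OPENING is the gripper command: -1 is fully open, 1 is shut, values between are in proportion, set as the call begins (- or left out, the last holds). The fingers move at their own pace and stop on an object; FORCE is the grip in N (left out, the last holds). Time passes only in rows, so rows that do not move let the fingers close. It gives the time, the measured TCP pose, the force and the opening at its end, in the units of the state.
- robot.observe(): the state, without advancing time (a new reading comes with each control period).
- robot.read_camera(name): name is "scene" or "top" or "wrist"; returns the picture (420x560x3 uint8, red, green, blue); there is no depth.
- robot.calibration(name): a dict with "intrinsics" (3x3 intrinsics, pixels), "D" ([k1, k2, p1, p2, k3] as OpenCV has them; the pictures are not rectified), "pose" (4x4, takes a point from camera to world coordinates). Camera axes: x right, y down, z forward; pixel columns grow to the right and rows downward; lengths in m; the calibration is good to about 2 mm. A picture is of the moment at which its call begins: read the wrist's pose just before it. calibration takes no time and is no camera call; for the wrist camera it gives the pose at the moment of the call.
- robot.hand_in(): hands the job in, once; it reports no verdict.
The state is a dict: "time": time; "qpos": joint angles; "qvel": joint speeds; "joint_efforts": joint torques, N m; "tool_pos": TCP position; "tool_rot": TCP orientation; "contact_force": force on the tool from outside, world axes, zero at the start; "torque": the same for the moment, N m; "opening": finger opening in m.
Only numpy, scipy, OpenCV 4.12 (cv2) and the standard library are available. Lean on these libraries where they do the work, as an engineer would, in place of code of your own. Each camera call takes 0.05 s, during which the arm holds its last target.

## Working session

There is one attempt and no reset: what is moved stays moved. The work goes in short steps, Python scripts to look and compute and a shell command to move; the robot and the scene stay as the last step left them, time stands still between calls to the robot, and variables do not carry over. Pictures are saved under pics/ and viewed, and the job is handed in when it is done.

```bash
ls; mkdir -p pics
python3 - <<'E'
from cell import robot
import cv2
print(robot.observe())
for n in ["scene","top","wrist"]:
    c=robot.calibration(n); print(n,c)
    im=robot.read_camera(n); cv2.imwrite(f"pics/{n}0.png",im[:,:,::-1])
print(robot.hold_point_z)
E
```

```text
pics
{'time': 0.0, 'qpos': array([ 1.19900767e+00,  3.42733139e-01,  1.52501442e+00, -2.59394837e-05,
        1.27536757e+00, -1.46000499e-01]), 'qvel': array([ 0.00116654,  0.00132972, -0.00065144,  0.00094246,  0.00172691,
       -0.00059942]), 'joint_efforts': array([ 1.45920269e-03, -4.31238449e+01, -2.44223267e+01,  7.19418470e-02,
        5.59475936e-02, -1.66351938e-04]), 'tool_pos': array([0.11737447, 0.51130307, 0.22604045]), 'tool_rot': array([-1.57230622e+00,  1.96953520e-04, -2.25780737e-01]), 'contact_force': array([-0.07337439, -0.22772412,  0.03863259]), 'torque': array([-0.04757223,  0.06320056,  0.03131656]), 'opening': 0.09167595873684625}
scene {'intrinsics': array([[523.05082809,   0.        , 280.47902856],
       [  0.        , 523.05082809, 208.08334638],
       [  0.        ,   0.        ,   1.        ]]), 'D': array([0.05479417, 0.        , 0.        , 0.        , 0.        ]), 'pose': array([[-0.86698212,  0.3788055 , -0.32380301,  0.99914529],
       [ 0.49820449,  0.67395549, -0.54550553,  0.74660748],
       [ 0.01158832, -0.63426366, -0.77302996,  1.1162
[... 488 characters left out ...]
0.99517824,  1.48496985],
       [ 0.        ,  0.        ,  0.        ,  1.        ]])}
wrist {'intrinsics': array([[330.96464818,   0.        , 281.00719334],
       [  0.        , 330.96464818, 210.35519478],
       [  0.        ,   0.        ,   1.        ]]), 'D': array([-0.00499602,  0.        ,  0.        ,  0.        ,  0.        ]), 'pose': array([[ 2.23764125e-01,  9.39659990e-01,  2.58783152e-01,
         4.81103776e-02],
       [ 9.74643324e-01, -2.15708674e-01, -5.94992382e-02,
         5.27704337e-01],
       [-8.72829326e-05,  2.65535067e-01, -9.64101198e-01,
         3.82883987e-01],
       [ 0.00000000e+00,  0.00000000e+00,  0.00000000e+00,
         1.00000000e+00]])}
0.0188
```

View pics/scene0.png

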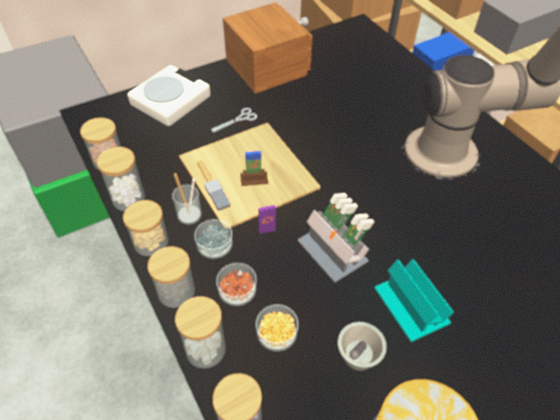

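View pics/top0.png

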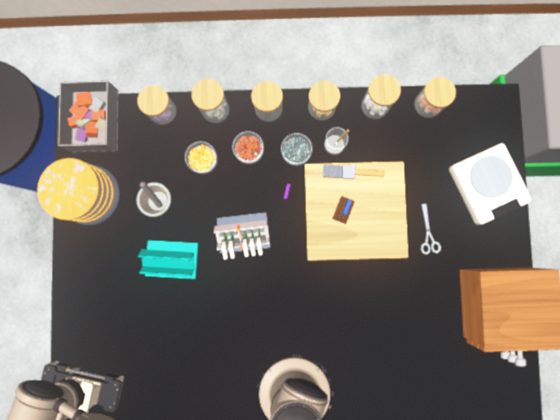

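View pics/wrist0.png

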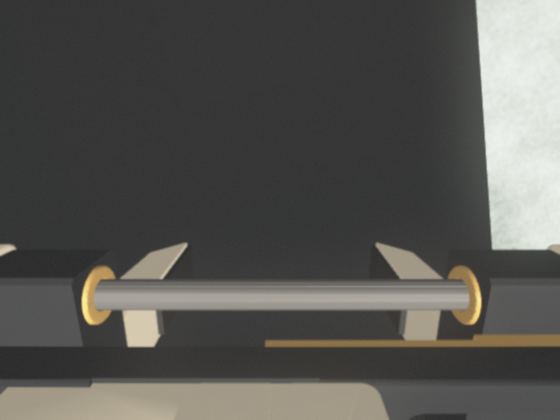

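```bash
python3 - <<'E'
import cv2, numpy as np
a=cv2.imread('pics/scene0.png')[175:290,285:385]
b=cv2.imread('pics/top0.png')[205:265,205:280]
c=cv2.imread('pics/top0.png')[190:230,325:365]
f=lambda i,s:cv2.resize(i,s,interpolation=cv2.INTER_CUBIC)
a=f(a,(500,575))
b=f(b,(300,240)); c=f(c,(300,300))
o=np.zeros((575,800,3),np.uint8); o[:,:500]=a; o[:240,500:]=b; o[260:560,500:]=c
cv2.imwrite('pics/crop0.png',o)
E
python3 -m crank --help; python3 -m crank
```

```text
invalid input: not JSON, or not a number
invalid input
```

View pics/crop0.png

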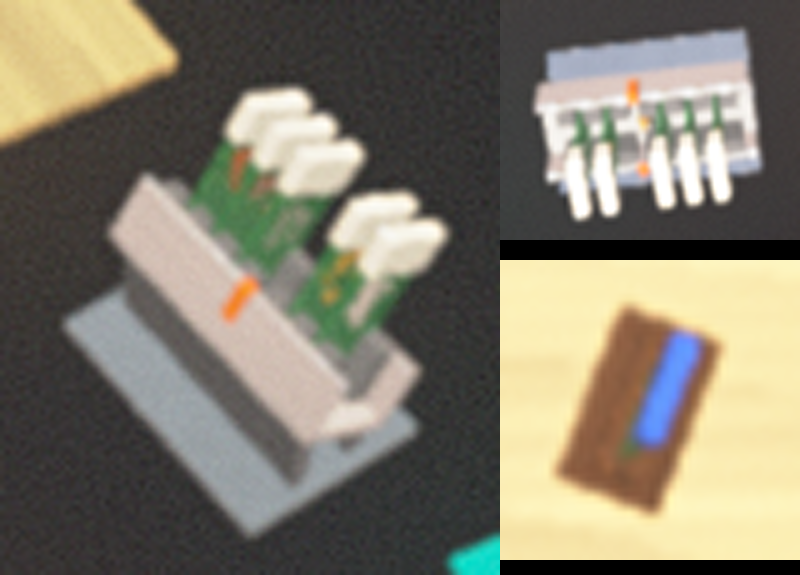

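```bash
cat > h.py <<'E'
import numpy as np, cv2
from cell import robot
from scipy.spatial.transform import Rotation as Ro
def proj(cal,P):
    T=np.linalg.inv(cal['pose']); P=np.atleast_2d(P)
    r,_=cv2.Rodrigues(T[:3,:3])
    return cv2.projectPoints(P.reshape(-1,1,3).astype(float),r,T[:3,3],cal['intrinsics'],cal['D'])[0].reshape(-1,2)
def ray(cal,uv):
    p=cv2.undistortPoints(np.array(uv,float).reshape(-1,1,2),cal['intrinsics'],cal['D']).reshape(-1,2)
    d=np.c_[p,np.ones(len(p))]@cal['pose'][:3,:3].T
    return cal['pose'][:3,3],d/np.linalg.norm(d,axis=1,keepdims=True)
def tri(obs):  # [(cal,uv),...]
    A=np.zeros((3,3));b=np.zeros(3);L=[]
    for cal,uv in obs:
        o,d=ray(cal,uv);M=np.eye(3)-np.outer(d[0],d[0]);A+=M;b+=M@o;L.append((o,M))
    p=np.linalg.solve(A,b);return p,[np.linalg.norm(M@(p-o))*1000 for o,M in L]
def onz(cal,uv,z):
    o,d=ray(cal,uv);return o+d*((z-o[2])/d[:,2:])
def tool():
    s=robot.observe();return s,Ro.from_euler('xyz',s['tool_rot']).as_matrix()
def shot(n,f):
    c=robot.calibration(n);im=robot.read_camera(n)[:,:,::-1].copy();cv2.imwrite(f'pics/{f}.png',im);np.savez(f'pics/{f}.npz',**c);return im,c
def load(f):
    return cv2.imread(f'pics/{f}.png'),dict(np.load(f'pics/{f}.npz'))
E
python3 - <<'E'
from h import *
ct=robot.calibration('top');cs=robot.calibration('scene')
t=cv2.imread('pics/top0.png');s=cv2.imread('pics/scene0.png')
def blobs(im,m):
    n,l,st,c=cv2.connectedComponentsWithStats(m.astype(np.uint8));return [(st[i,4],c[i].round(1).tolist()) for i in range(1,n) if st[i,4]>6]
for im in (t,s):
    h=cv2.cvtColor(im,cv2.COLOR_BGR2HSV)
    print('blue',blobs(im,(h[...,0]>105)&(h[...,0]<118)&(h[...,1]>150)&(h[...,2]>120)))
    print('or',blobs(im,(h[...,0]>5)&(h[...,0]<14)&(h[...,1]>180)&(h[...,2]>180)))
# top crop corners (crop scale 4 at (205,205); stand crop 7.5 at (325,190))
T=lambda x,y:(205+(x-500)/4,205+y/4)
for n,p in dict(clipfar=(633,92),clipnear=(645,170),basefl=(548,50),basefr=(747,30)).items(): print(n,T(*p),onz(ct,T(*p),0.05))
S=lambda x,y:(325+(x-500)/7.5,190+(y-260)/7.5)
for p in [(626,303),(720,345),(657,513),(557,474)]: print('stand',onz(ct,S(*p),0.044))
for p in [(675,330),(702,340),(635,440),(662,450)]: print('handle',onz(ct,S(*p),0.12))
E
```

```text
blue [(np.int32(369), [46.5, 124.8]), (np.int32(31), [346.5, 207.2])]
or []
blue [(np.int32(1031), [442.2, 49.1]), (np.int32(37), [252.2, 153.9])]
or []
clipfar (238.25, 228.0) [[0.49810056 0.1569235  0.05      ]]
clipnear (241.25, 247.5) [[0.43938672 0.14874976 0.05      ]]
basefl (217.0, 217.5) [[0.53131829 0.22075363 0.05      ]]
basefr (266.75, 212.5) [[0.54285397 0.07011904 0.05      ]]
stand [[ 0.58891066 -0.15874103  0.044     ]]
stand [[ 0.57088744 -0.19617575  0.044     ]]
stand [[ 0.50350219 -0.1682448   0.044     ]]
stand [[ 0.52021148 -0.12848637  0.044     ]]
handle [[ 0.5696509  -0.16846541  0.12      ]]
handle [[ 0.56554547 -0.17867551  0.12      ]]
handle [[ 0.52774441 -0.15163326  0.12      ]]
handle [[ 0.52366294 -0.16181764  0.12      ]]
```

```bash
python3 -m crank '{"xyz":[[3.57,-0.7,-2.67],[3.57,-0.7,-2.67],[3.57,-0.7,-2.67],[3.57,-0.7,-2.67],[3.57,-0.7,-2.67],[3.57,-0.7,-2.67],[3.57,-0.7,-2.67],[3.57,-0.7,-2.67],[3.57,-0.7,-2.67],[3.57,-0.7,-2.67],[3.57,-0.7,-2.67],[3.57,-0.7,-2.67],[3.57,-0.7,-2.67],[3.57,-0.7,-2.67],[3.57,-0.7,-2.67]],"roll":[0,0,0,0,0,0,0,0,0,0,0,0,0,0,0]}' -1
python3 -m crank '{"xyz":[[0,0,0],[0,0,0],[0,0,0],[0,0,0],[0,0,0],[0,0,0],[0,0,0],[0,0,0],[0,0,0],[0,0,0],[0,0,0]],"roll":[8.3,8.3,8.3,8.3,8.3,8.3,8.3,8.3,8.3,8.3,0]}'
```

```text
time: 1.65
tool_pos: [0.5506, -0.0002, 0.3318]
tool_rot: [-1.571, 0.0, -0.226]
contact_force: [0.9, 0.8, 1.0]
opening: 0.0919
time: 2.75
tool_pos: [0.5496, 0.0015, 0.3314]
tool_rot: [-1.571, 0.0, -1.676]
contact_force: [-0.2, 0.3, -0.0]
opening: 0.0918
```

```bash
python3 - <<'E'
from h import *
shot('wrist','w1')
E
python3 -m crank '{"xyz":[[0,0,5],[0,0,5],[0,0,5],[0,0,5],[0,0,5],[0,0,5]],"roll":[0,0,0,0,0,0]}'; python3 -c "
from cell import robot;print(robot.observe()['qpos'])"
```

```text
time: 3.4
tool_pos: [0.7917, -0.0255, 0.3232]
tool_rot: [-1.548, 0.002, -1.67]
contact_force: [18.3, -1.9, 65.2]
opening: 0.092
[-0.12973653  1.01120134  0.03574059  0.00261004  2.07146644 -0.0292539 ]
```

View pics/w1.png

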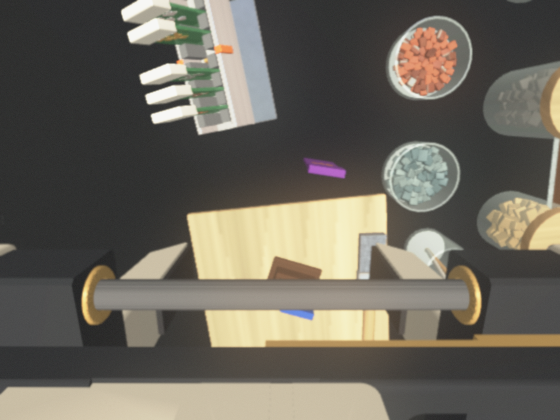

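```bash
python3 -m crank '{"xyz":[[0,0,0]],"roll":[0]}'
python3 -m crank '{"xyz":[[0,0,1],[0,0,1],[0,0,0]],"roll":[0,0,0]}'; python3 -c "
from cell import robot;print(robot.observe()['qpos'])"
```

```text
time: 3.5
tool_pos: [0.7902, -0.026, 0.3066]
tool_rot: [-1.577, 0.002, -1.671]
contact_force: [1.6, -0.8, -3.8]
opening: 0.0916
time: 3.8
tool_pos: [0.798, -0.0271, 0.3205]
tool_rot: [-1.532, 0.002, -1.673]
contact_force: [0.4, 0.2, 0.4]
opening: 0.0918
[-0.13100032  1.01471248  0.03609527  0.00358976  2.05241307 -0.02659544]
```

```bash
python3 -m crank '{"xyz":[[0,0,1.5],[0,0,1.5],[0,0,1.5],[0,0,1.5],[0,0,1.5],[0,0,1.5],[0,0,1.5],[0,0,1.5],[0,0,0]],"roll":[0,0,0,0,0,0,0,0,0]}'; python3 -c "
from cell import robot;print(robot.observe()['qpos'])"
python3 -m crank '{"xyz":[[0,0,-2],[0,0,-2],[0,0,0]],"roll":[0,0,0]}'; python3 -c "
from cell import robot;print(robot.observe()['qpos'])"
```

```text
time: 4.7
tool_pos: [0.8369, -0.0366, 0.2826]
tool_rot: [-1.47, 0.007, -1.674]
contact_force: [0.5, -0.4, -0.1]
opening: 0.0917
[-0.13893347  1.06378156  0.03733906  0.01109453  1.94023507 -0.03057597]
time: 5.0
tool_pos: [0.7992, -0.032, 0.2781]
tool_rot: [-1.479, 0.007, -1.674]
contact_force: [-1.0, -0.2, 0.3]
opening: 0.0917
[-0.13995576  0.87114542  0.45726866  0.01074876  1.72205308 -0.03457805]
```

```bash
cat >> h.py <<'E'
def to(p):
    s,R=tool();print('tool-frame cm',(R.T@(np.array(p)-s['tool_pos'])*100).round(2));print('pos',s['tool_pos'].round(4),'y',R[:,1].round(3),'jaw az',np.degrees(np.arctan2(R[1,2],R[0,2])).round(2),'t',s['time'])
E
python3 -c "
from h import *
to([.57,-.06,.25])"
```

```text
tool-frame cm [  5.16   0.7  -22.67]
pos [ 0.7992 -0.032   0.2781] y [ 0.092 -0.002 -0.996] jaw az -5.94 t 5.0
```

```bash
python3 -m crank '{"xyz":[[1,0.15,-4.5],[1,0.15,-4.5],[1,0.15,-4.5],[1,0.15,-4.5],[1,0.15,-4.5],[0,0,0],[0,0,0],[0,0,0]],"roll":[0,0,0,0,0,8.1,8.1,0]}'
python3 - <<'E'
from h import *
shot('wrist','w2'); to([.57,-.06,.25])
E
```

```text
time: 5.8
tool_pos: [0.5918, -0.059, 0.2547]
tool_rot: [-1.471, 0.036, -1.957]
contact_force: [0.3, 0.1, -0.1]
opening: 0.0921
tool-frame cm [ 0.93  0.19 -2.01]
pos [ 0.5918 -0.0589  0.2542] y [ 0.105 -0.004 -0.995] jaw az -22.06 t 5.85
```

View pics/w2.png

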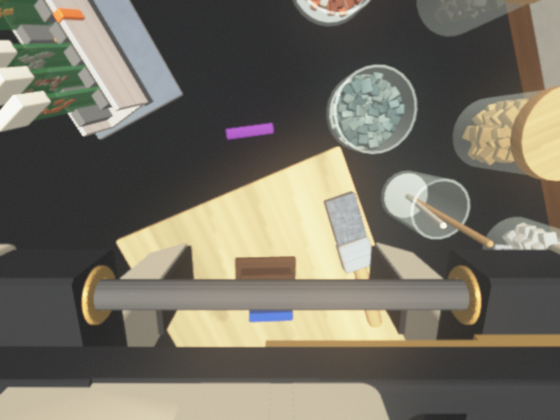

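```bash
python3 -c "
from h import *
to([.547,-.165,.23])"
```

```text
tool-frame cm [11.6   1.99 -0.4 ]
pos [ 0.5918 -0.0589  0.2542] y [ 0.105 -0.004 -0.995] jaw az -22.06 t 5.85
```

```bash
python3 -m crank '{"xyz":[[3.9,0.6,-0.1],[3.9,0.6,-0.1],[3.9,0.6,-0.1],[0,0,0],[0,0,0]],"roll":[0,0,0,0,0]}'
python3 - <<'E'
from h import *
shot('wrist','w3'); to([.547,-.165,.18])
E
```

```text
time: 6.35
tool_pos: [0.546, -0.1666, 0.2307]
tool_rot: [-1.474, 0.035, -1.955]
contact_force: [-0.3, 0.5, 0.1]
opening: 0.0919
tool-frame cm [ 0.08  5.07 -0.45]
pos [ 0.5463 -0.1658  0.2309] y [ 0.103 -0.004 -0.995] jaw az -22.14 t 6.4
```

View pics/w3.png

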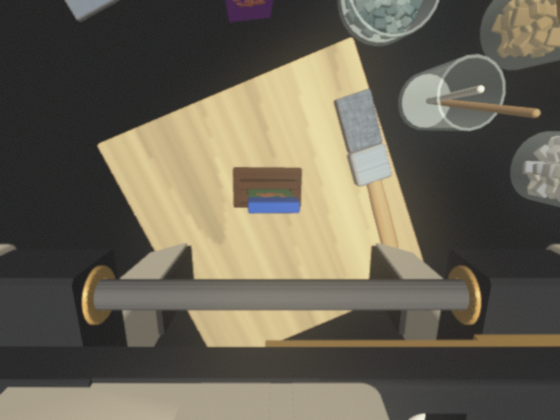

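```bash
python3 -m crank '{"xyz":[[0,2.5,-0.2],[0,2.5,-0.2],[0,0,0],[0,0,0]],"roll":[0,0,0,0]}'
python3 - <<'E'
from h import *
shot('wrist','w4'); to([.547,-.165,.18])
for f in ('w3','w4'):
    im,c=load(f);h=cv2.cvtColor(im,cv2.COLOR_BGR2HSV)
    m=((h[...,0]>105)&(h[...,0]<125)&(h[...,1]>120)&(h[...,2]>60)).astype(np.uint8); m[260:]=0;m[:130]=0
    n,l,st,ce=cv2.connectedComponentsWithStats(m);i=1+np.argmax(st[1:,4]);ys,xs=np.where(l==i)
    print(f,st[i],cv2.minAreaRect(np.c_[xs,ys].astype(np.float32)))
    cr=im[150:250,220:330]
    cv2.imwrite(f'pics/{f}c.png',cv2.resize(cr,(660,600),interpolation=cv2.INTER_CUBIC))
E
```

```text
time: 6.8
tool_pos: [0.5475, -0.1635, 0.1808]
tool_rot: [-1.475, 0.035, -1.953]
contact_force: [0.1, 0.6, 0.7]
opening: 0.0917
tool-frame cm [ 0.13  0.15 -0.05]
pos [ 0.5478 -0.164   0.1816] y [ 0.103 -0.004 -0.995] jaw az -22.12 t 6.85
w3 [249 202  50  10 494] ((273.5, 206.5), (48.99999237060547, 8.999998092651367), -0.0)
w4 [249 221  60  13 755] ((278.5, 227.0), (12.0, 59.0), 90.0)
```

View pics/w4c.png

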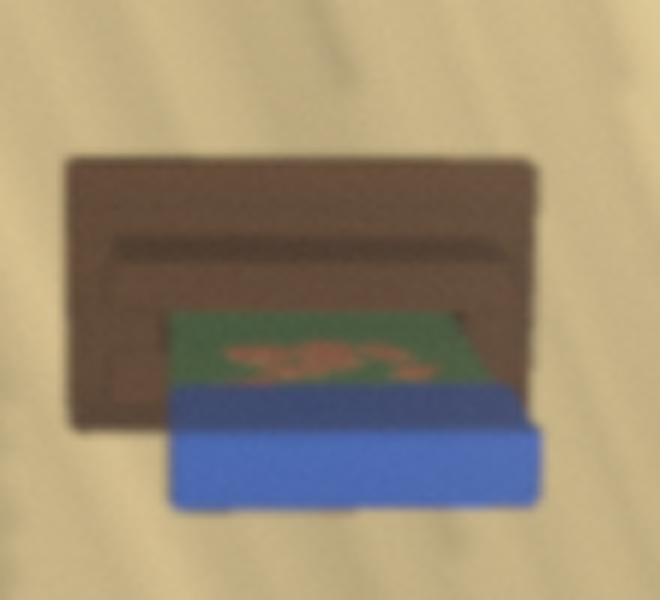

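View pics/w3c.png

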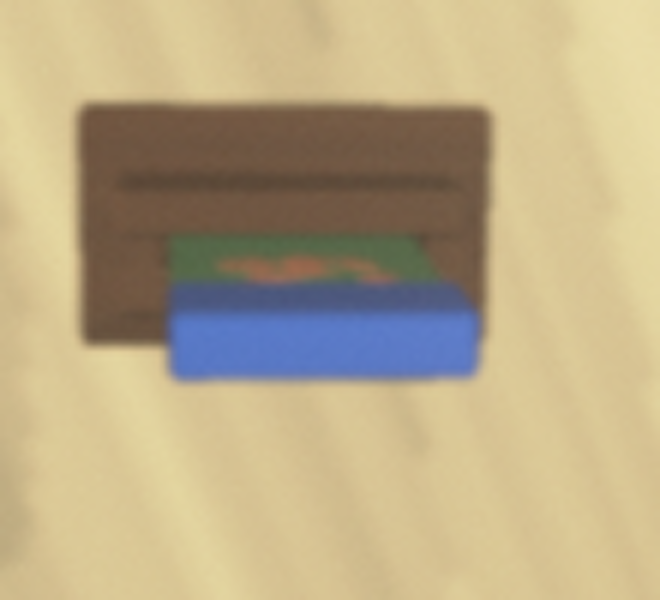

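Run:
```python
from h import *
_,c3=load('w3');_,c4=load('w4')
P=lambda x,y:(220+x/6-.5,150+y/6-.5)
pts=[]
for a,b in [((170,312),(170,428)),((478,312),(540,428)),((172,380),(172,510)),((478,378),(540,510))]:
    p,e=tri([(c3,P(*a)),(c4,P(*b))]);pts.append(p);print(p.round(4),np.round(e,2),onz(c4,P(*b),.12).round(4))
pts=np.array(pts);print(pts.mean(0),np.linalg.norm(pts[1]-pts[0]),np.linalg.norm(pts[2]-pts[0]))
q=np.array([onz(c4,P(*b),.12)[0] for b in [(170,428),(540,428),(172,510),(540,510)]]);print(q.mean(0),np.linalg.norm(q[1]-q[0]),np.linalg.norm(q[2]-q[0]),np.degrees(np.arctan2(*(q[1]-q[0])[1::-1])))
pt,e=tri([(robot.calibration('top'),(346.5,207.2)),(robot.calibration('scene'),(252.2,153.9))]);print(pt,e)
to([*q.mean(0)[:2],.09])
```

```text
[ 0.5339 -0.1519  0.1145] [0.07 0.07] [[ 0.5346 -0.1506  0.12  ]]
[ 0.5738 -0.1684  0.1176] [0.01 0.01] [[ 0.5737 -0.1676  0.12  ]]
[ 0.5304 -0.1605  0.1168] [0.05 0.05] [[ 0.5309 -0.1596  0.12  ]]
[ 0.57   -0.1757  0.1233] [0.04 0.04] [[ 0.5701 -0.1769  0.12  ]]
[ 0.55203182 -0.16414786  0.11802316] 0.043311848432164075 0.009562437721280412
[ 0.55230688 -0.16368893  0.12      ] 0.04265793330224118 0.009760488239773586 -23.565794755565374
[ 0.54906176 -0.16433357  0.1108684 ] [np.float64(1.4521177926481215), np.float64(1.4521177926479054)]
tool-frame cm [ 0.12  9.15 -0.48]
pos [ 0.5478 -0.164   0.1816] y [ 0.103 -0.004 -0.995] jaw az -22.12 t 6.85
```

```bash
python3 -c "
from h import *
to([.554,-.164,.088])"
```

```text
tool-frame cm [ 0.1   9.37 -0.33]
pos [ 0.5478 -0.164   0.1816] y [ 0.103 -0.004 -0.995] jaw az -22.12 t 6.85
```

```bash
python3 -m crank '{"xyz":[[0.02,1.87,-0.06],[0.02,1.87,-0.06],[0.02,1.87,-0.07],[0.02,1.87,-0.07],[0.02,1.89,-0.07],[0,0,0],[0,0,0]],"roll":[0.6,0.6,0,0,0,0,0]}'
python3 -c "
from h import *
to([.554,-.164,.088]);shot('wrist','w5')"
```

```text
time: 7.55
tool_pos: [0.5536, -0.1645, 0.088]
tool_rot: [-1.474, 0.037, -1.976]
contact_force: [-0.1, 0.9, 0.8]
opening: 0.0918
tool-frame cm [-0.06  0.    0.02]
pos [ 0.5536 -0.1645  0.088 ] y [ 0.103 -0.004 -0.995] jaw az -23.4 t 7.55
```

View pics/w5.png

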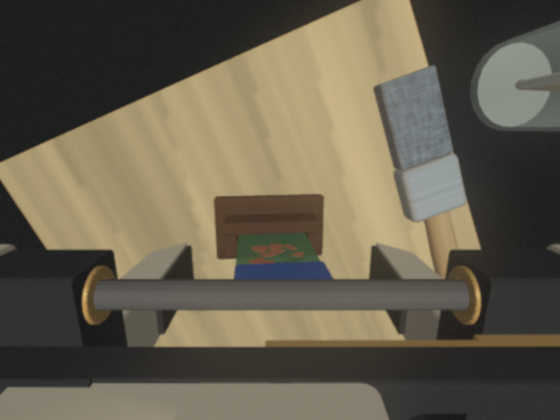

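```bash
python3 -m crank '{"xyz":[[0,0,0],[0,0,0],[0,0,0],[0,0,0],[0,0,0],[0,0,0]],"roll":[0,0,0,0,0,0]}' 1 25
```

```text
time: 8.2
tool_pos: [0.5526, -0.1644, 0.0866]
tool_rot: [-1.476, 0.037, -1.976]
contact_force: [-0.2, -0.1, 0.2]
opening: 0.0484
```

```bash
python3 -m crank '{"xyz":[[0,0,0],[0,0,0],[0,0,0]],"roll":[0,0,0]}'
```

```text
time: 8.5
tool_pos: [0.5525, -0.1642, 0.0867]
tool_rot: [-1.476, 0.037, -1.976]
contact_force: [-1.4, 0.3, 2.9]
opening: 0.0449
```

```bash
python3 -m crank '{"xyz":[[0,-1,0.1],[0,-1,0.1],[0,-1,0.1]],"roll":[0,0,0]}'; python3 -c "
from h import *
p=tool()[0]['tool_pos'];to(p+[0,0,.1]); ps=tool()[0]; print(ps['contact_force'])"
```

```text
time: 8.8
tool_pos: [0.5526, -0.1656, 0.1178]
tool_rot: [-1.475, 0.037, -1.976]
contact_force: [0.2, -0.3, -0.6]
opening: 0.0449
tool-frame cm [-0.37 -9.95  0.95]
pos [ 0.5526 -0.1656  0.1178] y [ 0.102 -0.004 -0.995] jaw az -23.44 t 8.8
[ 0.20353048 -0.29615295 -0.59771724]
```

```bash
python3 -m crank '{"xyz":[[0,-3,0],[0,-4,0],[0,-4,0],[0,-4,0],[0,-4,0],[0,-3,0],[0,0,0]],"roll":[0,-6.95,-6.95,-6.95,-6.95,0,0]}'; python3 -c "
from h import *
to([.72,.056,.33])"
```

```text
time: 9.5
tool_pos: [0.5312, -0.1653, 0.3417]
tool_rot: [-1.461, -0.017, -1.494]
contact_force: [-0.3, 0.2, -1.7]
opening: 0.0448
tool-frame cm [-20.63   3.07  20.32]
pos [ 0.5312 -0.1653  0.3417] y [ 0.111 -0.008 -0.994] jaw az 4.52 t 9.5
```

```bash
python3 -m crank '{"xyz":[[-3.4,0.5,3.4],[-3.4,0.5,3.4],[-3.4,0.5,3.4],[-3.4,0.5,3.4],[-3.4,0.5,3.4],[-3.4,0.5,3.4],[0,0,0]],"roll":[0,0,0,0,0,0,0]}'; python3 -m crank '{"xyz":[[0,0,2],[0,0,2],[0,0,2],[0,0,2],[0,0,2],[0,0,2],[0,0,2],[0,0,2],[0,0,2],[0,0,2]],"roll":[0,0,0,0,0,0,0,0,0,0]}'; python3 -c "
from h import *
to([.72,.056,.33]);print(robot.observe()['qpos'])"
```

```text
time: 10.2
tool_pos: [0.7216, 0.0601, 0.319]
tool_rot: [-1.475, -0.009, -1.488]
contact_force: [-0.5, -0.3, -1.9]
opening: 0.0449
time: 11.2
tool_pos: [0.8454, 0.0643, 0.3108]
tool_rot: [-1.399, -0.012, -1.494]
contact_force: [-0.5, 0.4, -1.0]
opening: 0.0438
tool-frame cm [ -0.12  -4.04 -12.05]
pos [0.8454 0.0643 0.3108] y [ 0.171  0.001 -0.985] jaw az 4.54 t 11.2
[-0.01585347  1.03280822  0.03608576  0.00425328  1.90076613 -0.09236584]
```

```bash
python3 -m crank '{"xyz":[[-2,0,2],[-2,0,3],[-2,0,3],[-2,0,3],[-2,0,3],[-1,0,3.5],[0,0,3.5],[0,0,3.5]],"roll":[0,0,0,0,0,0,0,0]}'; python3 -c "
from h import *
to([.72,.056,.33]);print(robot.observe()['qpos'])"
```

```text
time: 12.0
tool_pos: [0.9007, 0.1621, 0.2821]
tool_rot: [-1.242, 0.001, -1.49]
contact_force: [0.3, 0.2, -1.9]
opening: 0.0436
tool-frame cm [  9.13 -10.64 -16.3 ]
pos [0.9007 0.1621 0.2821] y [ 0.322  0.027 -0.946] jaw az 4.59 t 12.0
[ 0.09600522  1.08365078  0.03709547 -0.00427118  1.69193984  0.0145949 ]
```

```bash
python3 -m crank '{"xyz":[[0,0,3.5],[0,0,3.5],[0,0,3.5],[0,0,3.5],[0,0,3.5],[0,0,3.5],[0,0,3],[0,0,0]],"roll":[0,0,0,0,0,0,0,0]}'; python3 -c "
from h import *
to([.72,.056,.33]);print(robot.observe()['qpos'])"
```

```text
time: 12.8
tool_pos: [0.951, 0.15, 0.2999]
tool_rot: [-1.083, 0.014, -1.485]
contact_force: [0.3, -0.5, -0.8]
opening: 0.0439
tool-frame cm [  7.34 -13.9  -19.59]
pos [0.951  0.15   0.2999] y [ 0.465  0.052 -0.884] jaw az 4.49 t 12.8
[ 0.0704852   1.08649636  0.03669602  0.01957624  1.53125708 -0.00778973]
```

```bash
python3 -m crank '{"xyz":[[0,0,3.5],[0,0,3.5],[0,0,1.5],[0,0,0],[0,0,-2]],"roll":[0,0,0,0,0]}'; python3 -c "
from h import *
to([.55,.06,.36]);print(robot.observe()['qpos'])"
```

```text
time: 13.3
tool_pos: [0.956, 0.1454, 0.3043]
tool_rot: [-1.027, 0.018, -1.483]
contact_force: [2.5, 0.4, -0.1]
opening: 0.044
tool-frame cm [  4.85 -26.16 -32.32]
pos [0.956  0.1454 0.3043] y [ 0.514  0.06  -0.856] jaw az 4.42 t 13.3
[ 0.06259396  0.99401558  0.25094409  0.02881836  1.35317677 -0.01873207]
```

```bash
python3 -c "
from h import *
to([.40,.06,.29])"
```

```text
tool-frame cm [  3.66 -27.89 -48.74]
pos [0.956  0.1454 0.3043] y [ 0.514  0.06  -0.856] jaw az 4.42 t 13.3
```

```bash
python3 -m crank '{"xyz":[[0.3,-2.3,-4],[0.3,-2.3,-4],[0.3,-2.3,-4],[0.3,-2.3,-4],[0.3,-2.3,-4],[0.3,-2.3,-4],[0.3,-2.3,-4],[0.3,-2.3,-4],[0.3,-2.3,-4],[0.3,-2.3,-4],[0.3,-2.3,-4],[0.3,-2.6,-4.7],[0,0,0],[0,0,0]],"roll":[0,0,0,0,0,0,0,0,0,0,0,0,0,0]}'; python3 -c "
from h import *
to([.40,.06,.29]);print(robot.observe()['qpos']);shot('wrist','w6')"
```

```text
time: 14.7
tool_pos: [0.4315, 0.0651, 0.2974]
tool_rot: [-1.026, 0.017, -1.483]
contact_force: [1.3, -0.2, 0.7]
opening: 0.0439
tool-frame cm [ 0.24 -1.02 -3.1 ]
pos [0.4315 0.0651 0.2974] y [ 0.515  0.06  -0.855] jaw az 4.45 t 14.7
[-0.11518232 -0.17957178  2.03601881  0.17357711  0.75976481 -0.29230526]
```

View pics/w6.png

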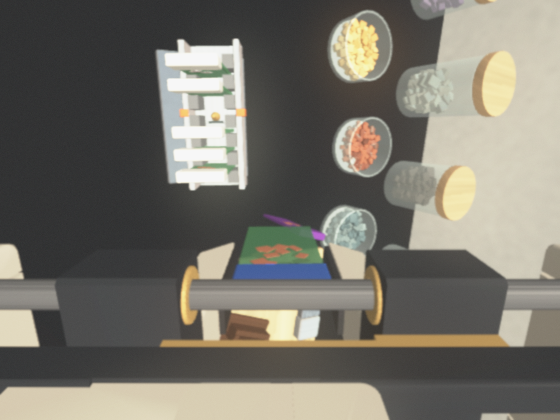

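Run:
```python
from h import *
im,c=load('w6');ct=robot.calibration('top')
cv2.imwrite('pics/w6c.png',cv2.resize(im[30:200,150:260],(517,800-1),interpolation=cv2.INTER_CUBIC)[:599])
A=tri([(c,(241,112)),(ct,(238.25,228))]);B=tri([(c,(184,113)),(ct,(241.25,247.5))]);print(A,B,(A[0]+B[0])/2, B[0]-A[0])
m=(A[0]+B[0])/2
s,R=tool();z=-R[:,1]
print('hover',m+z*(.069+.08));to(m+z*.15)
```

```text
(array([0.4959302 , 0.15289249, 0.09694955]), [np.float64(0.8982842809779741), np.float64(0.8982842809779175)]) (array([0.43934287, 0.14662033, 0.08315705]), [np.float64(1.172488882621942), np.float64(1.1724888826219564)]) [0.46763654 0.14975641 0.0900533 ] [-0.05658733 -0.00627216 -0.0137925 ]
hover [0.39098036 0.14076781 0.21750539]
tool-frame cm [-7.77  5.05 -7.17]
pos [0.4325 0.0651 0.2973] y [ 0.514  0.06  -0.855] jaw az 4.46 t 14.75
```

View pics/w6c.png

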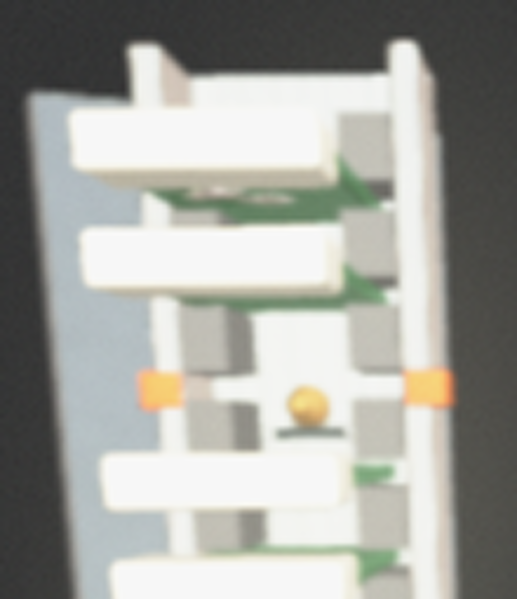

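```bash
python3 -m crank '{"xyz":[[-1,1.2,-2.4],[-1,1.2,-2.4],[-0.7,1.1,-2.4],[0,0,0],[0,0,0]],"roll":[0,0,0,0,0]}'; python3 -c "
from h import *
to([.40,.06,.29]);im,c=shot('wrist','w7');print(robot.observe()['qpos'])"
```

```text
time: 15.25
tool_pos: [0.3875, 0.0895, 0.2304]
tool_rot: [-1.028, 0.018, -1.481]
contact_force: [0.8, 0.5, -0.7]
opening: 0.0439
tool-frame cm [ 2.95 -4.64  3.95]
pos [0.3875 0.0895 0.2304] y [ 0.513  0.061 -0.856] jaw az 4.51 t 15.25
[-0.02863558 -0.18312945  2.23685278  0.14412253  0.55320011 -0.2145895 ]
```

View pics/w7.png

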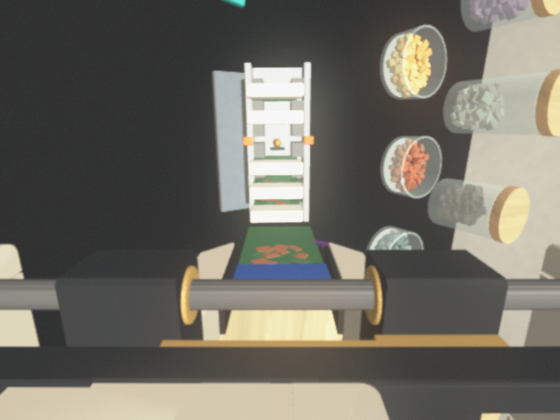

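Run:
```python
from h import *
im,c=load('w7')
cr=im[55:230,205:320]
cv2.imwrite('pics/w7c.png',cv2.resize(im[55:155,215:325],(770,700),interpolation=cv2.INTER_CUBIC)[100:])
cv2.imwrite('pics/w7d.png',cv2.resize(im[145:235,215:325],(660,540),interpolation=cv2.INTER_CUBIC))
```

```text
(no output)
```

View pics/w7c.png

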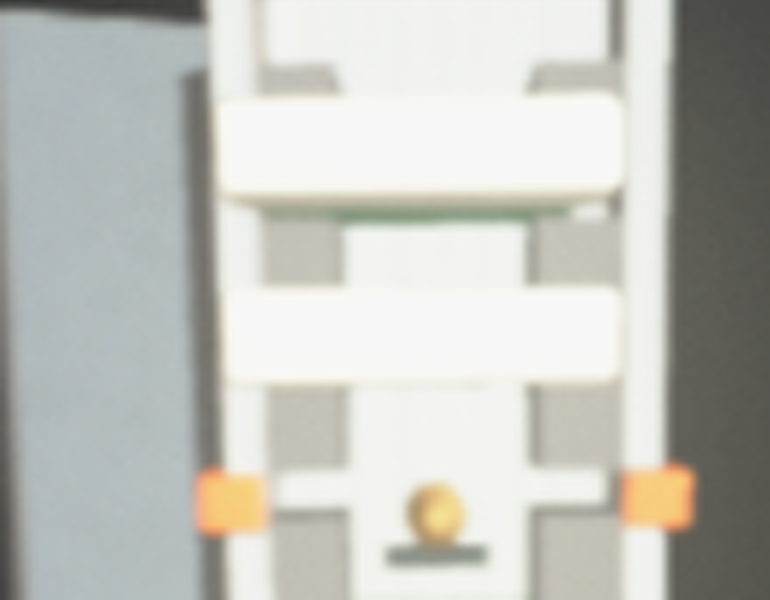

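View pics/w7d.png

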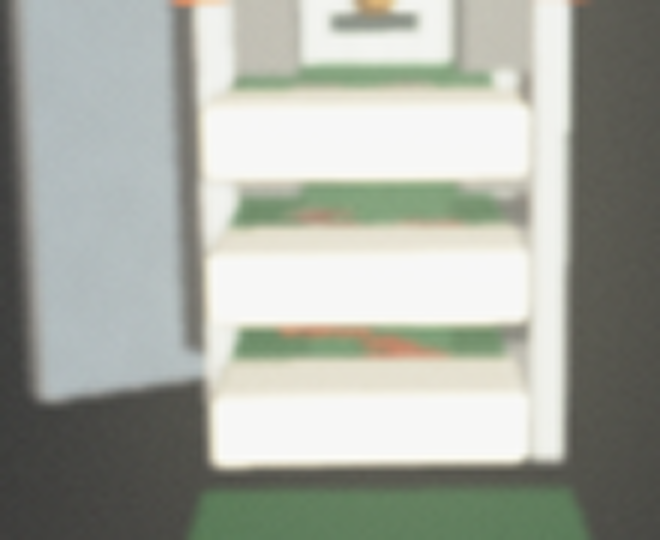

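```bash
cat > fit.py <<'E'
from h import *
from scipy.optimize import least_squares
_,c7=load('w7');_,c6=load('w6')
A=lambda x,y:(215+x/7-.5,55+(y+100)/7-.5)
D=lambda x,y:(215+x/6-.5,145+y/6-.5)
C=lambda x,y:(150+x/4.7-.5,30+y/4.7-.5)
# line obs: (cal, uv, 'x' or 'y', value in seat frame (origin at mark's slot), z)
O=[]
for p in [A(622,50),A(625,430),D(533,30),D(529,200),D(530,440)]: O.append((c7,p,'x',.028,.032))
for p in [A(262,40),A(270,450),D(235,40)]: O.append((c7,p,'x',-.022,.032))
for x in (300,335,545,590): O.append((c7,A(x,466),'y',.003,.034));O.append((c7,A(x,510),'y',-.003,.034))
def axes(yaw,lean=np.radians(30)):
    return Ro.from_euler('zyx',[yaw,-lean,0]).as_matrix()
def res(q,lean=np.radians(30)):
    R=axes(q[3],lean);r=[]
    for c,p,k,val,z in O:
        o,d=ray(c,[p]);o2=R.T@(o-q[:3]);d2=R.T@d[0]
        t=(z-o2[2])/d2[2];P=o2+t*d2
        r.append((P[0 if k=='x' else 1]-val)*1000)
    return r
if __name__=='__main__':
    for ln in (28,30,32):
        s=least_squares(res,[.48,.15,.06,.07],args=(np.radians(ln),));print(ln,s.x.round(4),np.degrees(s.x[3]),s.cost,np.round(s.fun,2))
    s=least_squares(res,[.48,.15,.06,.07]);R=axes(s.x[3]);seat=s.x[:3];print(R.round(3))
    for n,z in (('clipL',-.0245),('clipR',.0305)):
        P=seat+R@[z,0,.034];print(n,P.round(4),proj(c7,P),proj(c6,P),proj(robot.calibration('top'),P))
    # plate foot in tool frame check
    print('foot model',[proj(c7,c7['pose'][:3,3]*0+np.array([.3875,.0895,.2304])+Ro.from_euler('xyz',[-1.028,.018,-1.481]).as_matrix()@[dx,.069,dz]).round(1).tolist() for dx in(.002,-.002) for dz in (-.022,.022)])
E
python3 fit.py
```

```text
28 [0.4854 0.1532 0.0449 0.0731] 4.190309295776517 0.3196016413564302 [-0.39  0.43  0.12 -0.34  0.15  0.09 -0.11  0.06  0.17  0.08  0.14  0.05
 -0.03 -0.15 -0.07 -0.19]
30 [0.4866 0.1532 0.0451 0.0729] 4.17951652337945 0.315056240397971 [-0.39  0.43  0.12 -0.34  0.14  0.08 -0.11  0.07  0.18  0.07  0.15  0.04
 -0.03 -0.15 -0.07 -0.19]
32 [0.4875 0.1532 0.0456 0.0728] 4.172515071085811 0.3122352901407397 [-0.38  0.43  0.12 -0.34  0.14  0.06 -0.11  0.08  0.18  0.07  0.15  0.04
 -0.04 -0.14 -0.08 -0.18]
[[ 0.864 -0.063 -0.5  ]
 [ 0.073  0.997  0.   ]
 [ 0.499 -0.036  0.866]]
clipL [0.4484 0.1514 0.0623] [[250.66215718 138.67643707]] [[186.98168708 110.9976216 ]] [[239.90478214 244.46009268]]
clipR [0.4959 0.1554 0.0897] [[305.97473379 138.3310176 ]] [[238.17278935 110.67960162]] [[237.34480297 228.12265404]]
foot model [[[250.9, 226.1]], [[312.3, 226.0]], [[250.8, 220.7]], [[312.5, 220.7]]]
```

```bash
cat > plan.py <<'E'
from fit import *
s=least_squares(res,[.48,.15,.06,.07]).x;SR=axes(s[3]);SO=s[:3]
T7=Ro.from_euler('xyz',[-1.028,.018,-1.481]).as_matrix();t7=np.array([.3875,.0895,.2304])
def infoot(uv,y=.069):
    o,d=ray(c7,[uv]);o2=T7.T@(o-t7);d2=T7.T@d[0];return o2+d2*(y-o2[1])/d2[1]
a=infoot((248.7,226));b=infoot((310,226))
F=(a+b)/2+[.002,0,0]   # foot centre in tool
PZ=np.array([-.04,-1,0]);PZ/=np.linalg.norm(PZ)
def foot():
    st,R=tool();f=st['tool_pos']+R@F
    g=SR.T@(f-SO)*1000
    return g,R
def want(x,y,z):
    g,R=foot();d=SR@(np.array([x,y,z])-g)/10
    print('foot in seat mm',g.round(2),'move tool cm',(R.T@d).round(2))
    pz=SR.T@(R@PZ);print('plate z in seat',pz.round(4),'f',robot.observe()['contact_force'].round(1),'t',robot.observe()['time'])
E
python3 -c "
from plan import *
print(a,b,F);want(3,0,115);want(3,0,45)"
```

```text
[ 0.00195436  0.069      -0.02358583] [0.00197757 0.069      0.02033139] [ 0.00396596  0.069      -0.00162722]
foot in seat mm [  2.8  -64.1  141.19] move tool cm [-6.24  2.99 -0.07]
plate z in seat [-0.0215 -0.0194  0.9996] f [-0.8  0.6 -0.5] t 15.3
foot in seat mm [  2.8  -64.1  141.19] move tool cm [-5.83  9.98 -0.22]
plate z in seat [-0.0215 -0.0194  0.9996] f [-0.8  0.6 -0.5] t 15.3
```

```bash
python3 -m crank '{"xyz":[[-2.1,0,0],[-2.1,0,0],[-2.0,0.5,0],[0,0.5,0],[0,0.5,0],[0,0,0],[0,0,0]],"roll":[0,0,0,0.3,0,0,0]}'; python3 -c "
from plan import *
want(3,0,115);shot('wrist','w8');shot('scene','s8')
im,c=load('w8');cv2.imwrite('pics/w8c.png',cv2.resize(im[170:290,200:360],(800,600),interpolation=cv2.INTER_CUBIC))
im,c=load('s8');cv2.imwrite('pics/s8c.png',cv2.resize(im[150:290,280:420],(600,600),interpolation=cv2.INTER_CUBIC))
"
```

```text
time: 16.0
tool_pos: [0.3885, 0.1513, 0.2178]
tool_rot: [-1.03, 0.02, -1.488]
contact_force: [-0.3, -0.0, -0.6]
opening: 0.0439
foot in seat mm [  0.94  -1.9  129.51] move tool cm [-0.11  1.46  0.18]
plate z in seat [-0.0186 -0.0187  0.9997] f [-0.3 -0.  -0.6] t 16.0
```

View pics/w8c.png

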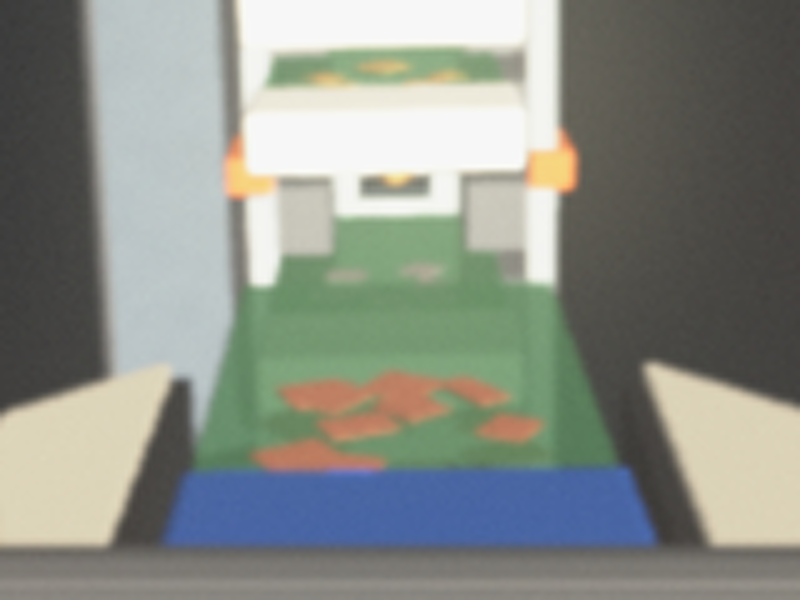

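View pics/s8c.png

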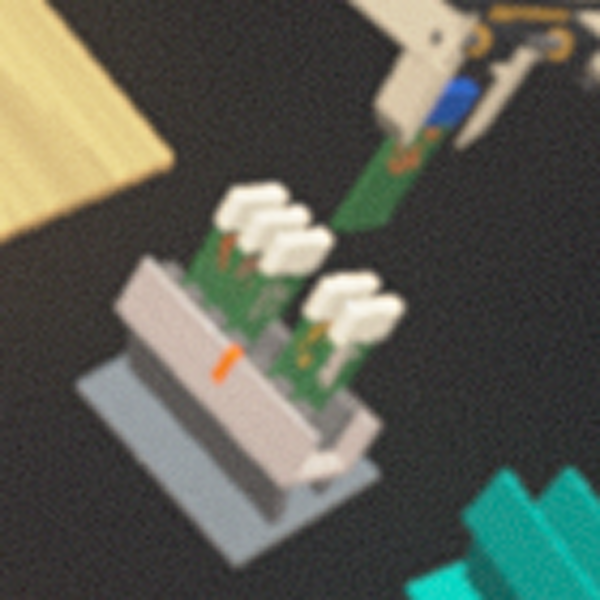

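```bash
python3 -m crank '{"xyz":[[-0.15,1.5,0.2],[0,1.5,0],[0,1.5,0],[0,1.5,0],[0,1,0],[0,0,0],[0,0,0]],"roll":[0,0,0,0,0,0,0]}'; python3 -c "
from plan import *
want(3,0,50);shot('wrist','w9');shot('scene','s9')
im,c=load('w9');cv2.imwrite('pics/w9c.png',cv2.resize(im[170:290,200:360],(800,600),interpolation=cv2.INTER_CUBIC))
im,c=load('s9');cv2.imwrite('pics/s9c.png',cv2.resize(im[150:290,280:420],(600,600),interpolation=cv2.INTER_CUBIC))
"
```

```text
time: 16.8
tool_pos: [0.4257, 0.1581, 0.1605]
tool_rot: [-1.031, 0.02, -1.487]
contact_force: [1.0, -0.4, 0.5]
opening: 0.0438
foot in seat mm [ 4.94  4.63 61.28] move tool cm [ 0.53  1.1  -0.21]
plate z in seat [-0.0177 -0.019   0.9997] f [ 1.  -0.4  0.5] t 16.8
```

View pics/w9c.png

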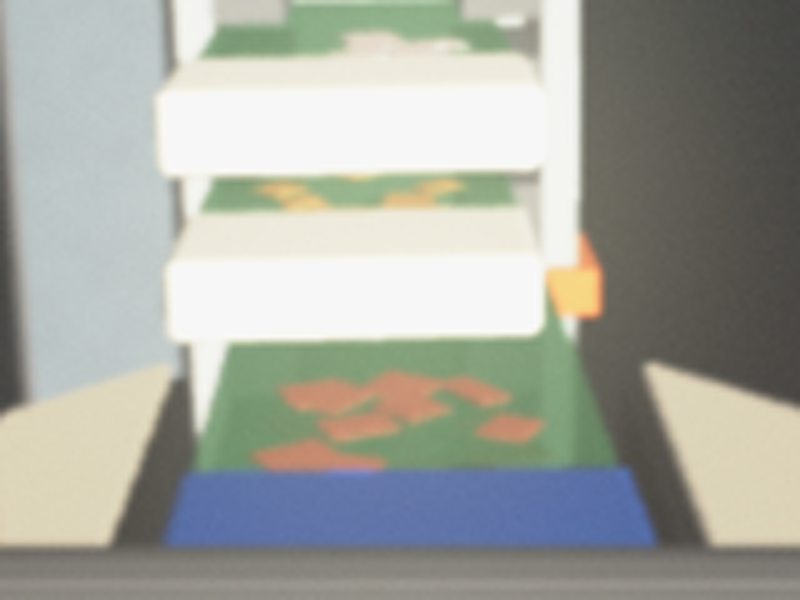

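View pics/s9c.png

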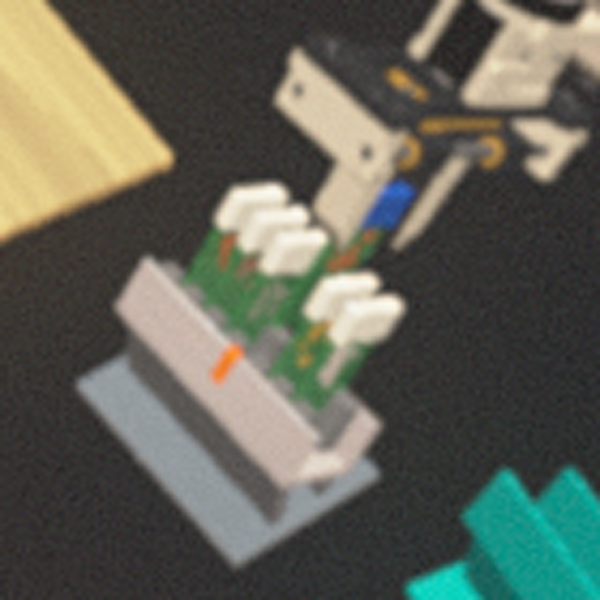

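```bash
python3 -c "
from plan import *
_,c9=load('w9');_,c8=load('w8')
for y in (0,-.0018,-.003):
  for z in (.034,.036): print(y,z,[proj(c,SO+SR@[.0315,y,z]).round(1)[0] for c in (c7,c8,c9)])
print('obs w7',(308.5,140.1-.5),'w8',(200+552/5-.5,170+168/5-.5),'w9',(200+576/5-.5,170+293/5-.5))
print([proj(c9,SO+SR@[.028,y,.032]).round(1)[0] for y in (0,.03)])
"
```

```text
0 0.034 [array([307. , 138.3]), array([308.5, 201.2]), array([312. , 224.8])]
0 0.036 [array([307.2, 138.3]), array([308.7, 201.6]), array([312.2, 225.4])]
-0.0018 0.034 [array([307. , 140.2]), array([308.5, 203. ]), array([311.9, 226.9])]
-0.0018 0.036 [array([307.2, 140.2]), array([308.7, 203.4]), array([312.2, 227.6])]
-0.003 0.034 [array([306.9, 141.4]), array([308.5, 204.2]), array([311.9, 228.4])]
-0.003 0.036 [array([307.1, 141.4]), array([308.7, 204.5]), array([312.2, 229. ])]
obs w7 (308.5, 139.6) w8 (309.9, 203.1) w9 (314.7, 228.1)
[array([307.4, 224.2]), array([307.5, 187.4])]
```

```bash
python3 -c "
from plan import *
want(4,-1,43)"
```

```text
foot in seat mm [ 5.19  4.77 61.61] move tool cm [ 0.69  1.82 -0.15]
plate z in seat [-0.0187 -0.0192  0.9996] f [-0.2  0.5 -0.7] t 16.9
```

```bash
python3 -m crank '{"xyz":[[0.35,0,-0.1],[0.35,0.6,-0.05],[0,0.6,0],[0,0.6,0],[0,0,0],[0,0,0]],"roll":[0,0,0,0,0,0]}'; python3 -c "
from plan import *
want(4,-1,30);shot('wrist','w10')
im,c=load('w10');cv2.imwrite('pics/w10c.png',cv2.resize(im[170:290,200:360],(800,600),interpolation=cv2.INTER_CUBIC))
for y in (0,-.0018,-.003): print(y,proj(c,SO+SR@[.0315,y,.036]))
"
```

```text
time: 17.5
tool_pos: [0.4344, 0.1538, 0.1539]
tool_rot: [-1.045, 0.017, -1.489]
contact_force: [-0.1, -0.0, -1.6]
opening: 0.044
foot in seat mm [ 7.92 -0.2  51.21] move tool cm [ 0.2   2.11 -0.4 ]
plate z in seat [-0.0039 -0.0154  0.9999] f [-0.1 -0.  -1.6] t 17.5
0 [[310.15433456 222.73665069]]
-0.0018 [[310.13640612 225.02038621]]
-0.003 [[310.12447618 226.53904663]]
```

View pics/w10c.png

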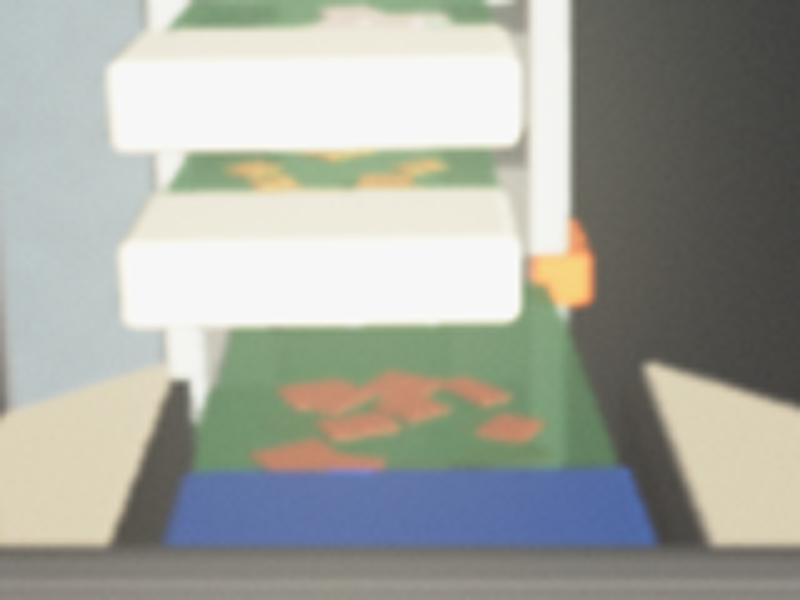

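```bash
python3 -c "
from plan import *
print(robot.observe()['qpos'].round(3)); want(4,-1,30)"
```

```text
[ 0.208  0.112  2.226 -0.175  0.283  0.285]
foot in seat mm [ 7.86 -0.18 51.31] move tool cm [ 0.2   2.12 -0.39]
plate z in seat [-0.004  -0.0155  0.9999] f [ 0.4  0.8 -0.9] t 17.55
```

```bash
cat > kin.py <<'E'
from h import *
from scipy.optimize import least_squares
S=[([1.19900767,.342733139,1.52501442,-2.6e-5,1.27536757,-.1460005],[.11737447,.51130307,.22604045]),
([-.12973653,1.01120134,.03574059,.00261004,2.07146644,-.0292539],[.7917,-.0255,.3232]),
([-.13100032,1.01471248,.03609527,.00358976,2.05241307,-.02659544],[.798,-.0271,.3205]),
([-.13893347,1.06378156,.03733906,.01109453,1.94023507,-.03057597],[.8369,-.0366,.2826]),
([-.13995576,.87114542,.45726866,.01074876,1.72205308,-.03457805],[.7992,-.032,.2781]),
([-.01585347,1.03280822,.03608576,.00425328,1.90076613,-.09236584],[.8454,.0643,.3108]),
([.09600522,1.08365078,.03709547,-.00427118,1.69193984,.0145949],[.9007,.1621,.2821]),
([.0704852,1.08649636,.03669602,.01957624,1.53125708,-.00778973],[.951,.15,.2999]),
([-.11518232,-.17957178,2.03601881,.17357711,.75976481,-.29230526],[.4315,.0651,.2974]),
([-.02863558,-.18312945,2.23685278,.14412253,.55320011,-.2145895],[.3875,.0895,.2304]),
([.208,.112,2.226,-.175,.283,.285],[.4344,.1538,.1539])]
def fk(q,k):
    h,a,a2,L2,a3,L3,L6,d,dz=k
    R=Ro.from_euler('z',q[0]);p=R.apply([a,d,h])
    R=R*Ro.from_euler('y',q[1]);p=p+R.apply([a2,0,L2])
    R=R*Ro.from_euler('y',q[2]);p=p+R.apply([a3,0,L3])
    R=R*Ro.from_euler('z',q[3])*Ro.from_euler('y',q[4]);p=p+R.apply([0,dz,L6])
    R=R*Ro.from_euler('z',q[5])
    return p,R.as_matrix()   # R z = tool y ; 
f=lambda k:np.concatenate([fk(q,k)[0]-p for q,p in S])
K=least_squares(f,[.2,0,0,.4,0,.35,.3,.07,0]).x
def tp(q): # pos, tool axes
    p,R=fk(q,K);y=R[:,2];z=R[:,0];return p,np.c_[np.cross(y,z),y,z]
if __name__=='__main__':
    print(K.round(4));print((f(K)*1000).round(1).reshape(-1,3))
    print(tp(S[0][0])[1].round(3), Ro.from_euler('xyz',[-1.5723,0,-.22578]).as_matrix().round(3))
E
python3 kin.py
```

```text
[ 2.227e-01 -1.200e-03  3.000e-04  5.066e-01  4.640e-02  3.803e-01
  3.182e-01  7.830e-02 -1.900e-03]
[[ 0.   0.  -0.1]
 [-0.1 -0.   0.1]
 [-0.1  0.   0.1]
 [-0.   0.  -0. ]
 [ 0.1 -0.  -0.1]
 [-0.  -0.  -0. ]
 [ 0.   0.  -0. ]
 [ 0.  -0.  -0. ]
 [-0.2  0.  -0.3]
 [ 0.2 -0.1  0.3]
 [-0.1  0.2  0. ]]
[[-0.975 -0.001 -0.224]
 [ 0.224 -0.001 -0.975]
 [ 0.    -1.     0.002]] [[ 0.975 -0.     0.224]
 [-0.224 -0.001  0.975]
 [ 0.    -1.    -0.002]]
```

```bash
cat >> kin.py <<'E'
_tp=tp
def tp(q):
    p,R=fk(q,K);y=R[:,2];z=-R[:,0];return p,np.c_[np.cross(y,z),y,z]
E
cat > reach.py <<'E'
from kin import *
import plan
LO=np.array([-2.53,-.77,.04,-1,.285,-3.1]);HI=np.array([2.53,2.02,2.7,4.14,2.66,3.1])
def solve(footseat,q0,wr=.02,zd=None):
    # desired orientation: plate aligned with seat
    tgt=plan.SO+plan.SR@(np.array(footseat)/1000)
    des=-plan.SR[:,2]; jaw=plan.SR[:,0]
    def r(q):
        p,R=tp(q);foot=p+R@plan.F
        pz=R@(-plan.PZ)
        return np.r_[(foot-tgt)*100,wr*np.cross(pz,des)*10,wr*np.cross(R[:,2],jaw)*10*.5]
    s=least_squares(r,np.clip(q0,LO+1e-6,HI-1e-6),bounds=(LO,HI))
    p,R=tp(s.x);pz=plan.SR.T@(R@plan.PZ);jz=plan.SR.T@R[:,2]
    return s.x,p,R,pz,jz,np.linalg.norm(s.fun[:3])*10
if __name__=='__main__':
    q=robot.observe()['qpos'];print(tp(q)[0]-robot.observe()['tool_pos'])
    for z in (50,40,30,20,10,0):
      for x in (1,):
        a=solve((x,-1,z),q);q=a[0]
        print(z,x,a[0].round(3),'pz',a[3].round(3),'jz',a[4].round(3),'err mm',a[5].round(2))
E
python3 reach.py
```

```text
[ 6.64393065e-05  2.70360666e-05 -9.22672341e-05]
50 1 [ 0.227  0.117  2.233 -0.266  0.285  0.379] pz [0.002 0.001 1.   ] jz [ 1.     0.    -0.002] err mm 0.0
40 1 [ 0.23   0.148  2.22  -0.29   0.285  0.404] pz [0.016 0.008 1.   ] jz [ 1.     0.003 -0.016] err mm 0.0
30 1 [ 0.233  0.178  2.206 -0.317  0.285  0.434] pz [0.029 0.016 0.999] jz [ 1.     0.005 -0.029] err mm 0.0
20 1 [ 0.238  0.208  2.193 -0.349  0.285  0.467] pz [0.041 0.024 0.999] jz [ 0.999  0.006 -0.041] err mm 0.0
10 1 [ 0.242  0.238  2.179 -0.384  0.285  0.506] pz [0.052 0.033 0.998] jz [ 0.999  0.008 -0.053] err mm 0.0
0 1 [ 0.248  0.267  2.166 -0.425  0.285  0.551] pz [0.062 0.042 0.997] jz [ 0.998  0.009 -0.062] err mm 0.0
```

```bash
python3 -c "
from plan import *
want(1.5,-1,44)"
```

```text
foot in seat mm [ 7.86 -0.18 51.31] move tool cm [ 0.13  0.72 -0.64]
plate z in seat [-0.004  -0.0155  0.9999] f [ 0.4  0.8 -0.9] t 17.55
```

```bash
python3 -m crank '{"xyz":[[0.05,0,-0.3],[0.05,0.2,-0.3],[0,0.3,0],[0,0.3,0],[0,0,0]],"roll":[0,0,0,0,0]}'; python3 -c "
from plan import *
want(1.5,-1,44);print(robot.observe()['qpos'].round(3))"
```

```text
time: 18.05
tool_pos: [0.434, 0.1539, 0.1504]
tool_rot: [-1.052, 0.015, -1.49]
contact_force: [-1.1, -0.7, -0.3]
opening: 0.0442
foot in seat mm [ 5.34 -0.09 48.37] move tool cm [ 0.12  0.43 -0.38]
plate z in seat [ 0.0031 -0.0132  0.9999] f [-1.1 -0.7 -0.3] t 18.05
[ 0.21   0.121  2.225 -0.184  0.283  0.296]
```

```bash
python3 -m crank '{"xyz":[[0.05,0.2,-0.3],[0.05,0.3,-0.3],[0.05,0.4,-0.2],[0,0.3,0],[0,0,0]],"roll":[0,0,0,0,0]}'; python3 -c "
from plan import *
want(1.5,-1,40);print(robot.observe()['qpos'].round(3))"
```

```text
time: 18.55
tool_pos: [0.4337, 0.1541, 0.1448]
tool_rot: [-1.063, 0.012, -1.492]
contact_force: [-1.2, -0.1, -0.3]
opening: 0.044
foot in seat mm [ 1.49  0.07 43.78] move tool cm [0.13 0.37 0.01]
plate z in seat [ 0.0143 -0.0098  0.9998] f [-1.2 -0.1 -0.3] t 18.55
[ 0.213  0.134  2.224 -0.197  0.283  0.312]
```

```bash
python3 -m crank '{"xyz":[[0.1,0.2,0],[0.1,0.2,0],[0.05,0.3,0.05],[0,0.3,0.05],[0,0,0]],"roll":[0,0,0,0,0]}'; python3 -c "
from plan import *
want(1.5,-.7,36);print(robot.observe()['qpos'].round(3))"
```

```text
time: 19.05
tool_pos: [0.44, 0.1529, 0.1413]
tool_rot: [-1.069, 0.01, -1.493]
contact_force: [-0.4, -0.6, -1.7]
opening: 0.0436
foot in seat mm [ 4.73 -1.49 37.57] move tool cm [-0.07  0.17 -0.32]
plate z in seat [ 0.0204 -0.0079  0.9998] f [-0.4 -0.6 -1.7] t 19.05
[ 0.206  0.152  2.212 -0.19   0.283  0.3  ]
```

```bash
python3 -m crank '{"xyz":[[-0.1,0.1,-0.15],[0,0.2,-0.15],[0,0.2,-0.1],[0,0.2,0],[0,0,0]],"roll":[0,0,0,0,0]}'; python3 -c "
from plan import *
want(2,-.7,30);print(robot.observe()['qpos'].round(3))"
```

```text
time: 19.55
tool_pos: [0.4398, 0.1547, 0.1378]
tool_rot: [-1.075, 0.008, -1.494]
contact_force: [-0.1, -2.1, -0.5]
opening: 0.0436
foot in seat mm [ 2.46  0.34 34.65] move tool cm [ 0.13  0.46 -0.03]
plate z in seat [ 0.0269 -0.0059  0.9996] f [-0.1 -2.1 -0.5] t 19.55
[ 0.213  0.162  2.21  -0.207  0.283  0.323]
```

```bash
python3 -m crank '{"xyz":[[0.1,0,0],[0.05,0.15,-0.05],[0.03,0.2,0],[0,0.2,0],[0,0,0]],"roll":[0,0,0,0,0]}'; python3 -c "
from plan import *
want(2,-.7,28);print(robot.observe()['qpos'].round(3))"
```

```text
time: 20.05
tool_pos: [0.4428, 0.1539, 0.1358]
tool_rot: [-1.078, 0.007, -1.494]
contact_force: [-0.5, 0.1, -0.0]
opening: 0.0441
foot in seat mm [ 3.76 -0.71 31.39] move tool cm [ 0.02  0.34 -0.17]
plate z in seat [ 0.0298 -0.005   0.9995] f [-0.5  0.1 -0. ] t 20.05
[ 0.209  0.171  2.205 -0.203  0.282  0.315]
```

```bash
python3 -m crank '{"xyz":[[0.03,0.2,-0.15],[0.03,0.25,-0.1],[0.03,0.25,-0.05],[0,0,0]],"roll":[0,0,0,0]}'; python3 -c "
from plan import *
want(2,-.7,24);print(robot.observe()['qpos'].round(3));shot('scene','s11');im,c=shot('wrist','w11')
cv2.imwrite('pics/w11c.png',cv2.resize(im[170:290,200:360],(800,600),interpolation=cv2.INTER_CUBIC))
for y in (0,-.0018,-.003): print(y,proj(c,SO+SR@[.0315,y,.036]))
"
```

```text
time: 20.45
tool_pos: [0.4439, 0.1539, 0.1325]
tool_rot: [-1.084, 0.006, -1.495]
contact_force: [0.0, 0.5, -0.8]
opening: 0.0436
foot in seat mm [ 2.73 -0.74 28.07] move tool cm [ 0.01  0.41 -0.06]
plate z in seat [ 0.0358 -0.0031  0.9994] f [ 0.   0.5 -0.8] t 20.45
[ 0.21   0.18   2.201 -0.208  0.282  0.322]
0 [[320.27019626 230.83900831]]
-0.0018 [[320.22484614 233.33657645]]
-0.003 [[320.19468905 234.99673119]]
```

View pics/w11c.png

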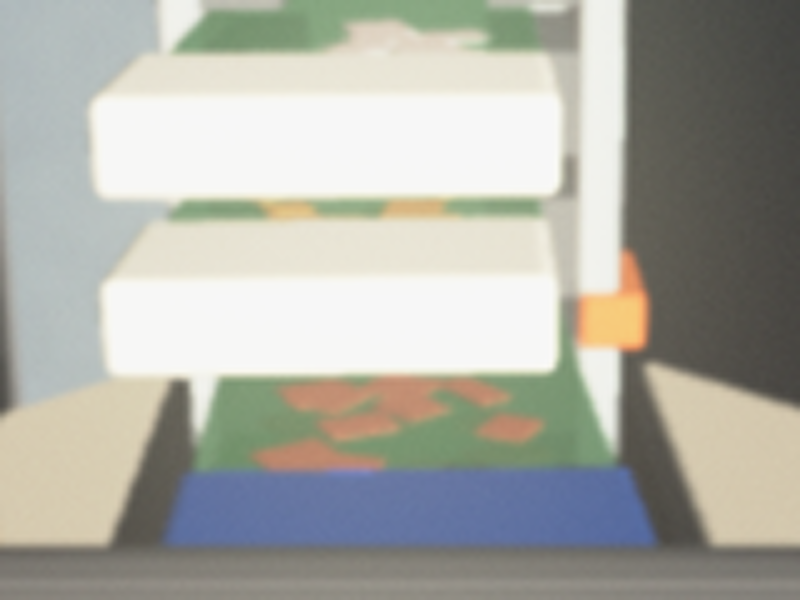

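```bash
python3 -m crank '{"xyz":[[0.03,0.25,-0.05],[0.02,0.25,-0.05],[0.02,0.25,-0.05],[0,0,0]],"roll":[0,0,0,0]}'; python3 -c "
from plan import *
want(2.5,-.7,15)"
```

```text
time: 20.95
tool_pos: [0.4467, 0.1542, 0.1293]
tool_rot: [-1.089, 0.004, -1.496]
contact_force: [-0.7, 0.3, -0.2]
opening: 0.0434
foot in seat mm [ 3.14 -0.62 23.91] move tool cm [ 0.05  0.89 -0.03]
plate z in seat [ 0.0411 -0.0013  0.9992] f [-0.7  0.3 -0.2] t 20.95
```

```bash
python3 -m crank '{"xyz":[[0.02,0.25,-0.05],[0.02,0.25,-0.05],[0.02,0.25,-0.05],[0,0,0]],"roll":[0,0,0,0]}'; python3 -c "
from plan import *
want(2.5,-.7,15)"
```

```text
time: 21.35
tool_pos: [0.4494, 0.1546, 0.126]
tool_rot: [-1.095, 0.002, -1.497]
contact_force: [-0.2, -0.8, -1.5]
opening: 0.0436
foot in seat mm [ 3.53 -0.38 19.75] move tool cm [ 0.05  0.48 -0.08]
plate z in seat [4.630e-02 5.000e-04 9.989e-01] f [-0.2 -0.8 -1.5] t 21.35
```

```bash
python3 -m crank '{"xyz":[[0.03,0.25,-0.1],[0.03,0.25,-0.1],[0.02,0.25,-0.1],[0,0,0]],"roll":[0,0,0,0]}'; python3 -c "
from plan import *
want(2.5,-.7,10)"
```

```text
time: 21.75
tool_pos: [0.4512, 0.155, 0.1228]
tool_rot: [-1.1, 0.001, -1.498]
contact_force: [-0.8, -2.3, 1.9]
opening: 0.0434
foot in seat mm [ 3.12 -0.19 16.06] move tool cm [ 0.07  0.61 -0.03]
plate z in seat [0.0515 0.0024 0.9987] f [-0.8 -2.3  1.9] t 21.75
```

```bash
python3 -m crank '{"xyz":[[0.06,0.2,-0.08],[0.04,0.25,-0.08],[0.03,0.25,-0.08],[0,0,0]],"roll":[0,0,0,0]}'; python3 -c "
from plan import *
want(2.5,-.7,10)
import time
print(robot.observe()['qpos'].round(3))"
```

```text
time: 22.15
tool_pos: [0.4528, 0.1546, 0.1193]
tool_rot: [-1.106, -0.001, -1.499]
contact_force: [0.2, -0.4, 2.0]
opening: 0.0438
foot in seat mm [ 2.33 -0.61 12.31] move tool cm [0.02 0.23 0.03]
plate z in seat [0.0576 0.0043 0.9983] f [ 0.2 -0.4  2. ] t 22.15
[ 0.211  0.226  2.179 -0.228  0.282  0.343]
```

```bash
python3 -m crank '{"xyz":[[0.03,0.2,-0.03],[0.03,0.2,-0.03],[0.03,0.2,-0.03],[0,0,0]],"roll":[0,0,0,0]}'; python3 -c "
from plan import *
want(2.5,-.7,5)"
```

```text
time: 22.55
tool_pos: [0.4548, 0.1545, 0.1163]
tool_rot: [-1.111, -0.003, -1.499]
contact_force: [-0.1, -1.6, 2.4]
opening: 0.0438
foot in seat mm [ 2.19 -0.89  8.78] move tool cm [-0.01  0.38  0.05]
plate z in seat [0.0627 0.0059 0.998 ] f [-0.1 -1.6  2.4] t 22.55
```

```bash
python3 -m crank '{"xyz":[[0.02,0.2,0],[0.02,0.2,0],[0.02,0.1,0],[0,0,0]],"roll":[0,0,0,0]}'; python3 -c "
from plan import *
want(2.5,-.7,3)"
```

```text
time: 22.95
tool_pos: [0.4573, 0.1545, 0.1141]
tool_rot: [-1.114, -0.004, -1.5]
contact_force: [-3.2, -1.2, 2.2]
opening: 0.0437
foot in seat mm [ 3.   -1.01  5.57] move tool cm [-0.02  0.26 -0.03]
plate z in seat [0.066  0.007  0.9978] f [-3.2 -1.2  2.2] t 22.95
```

```bash
python3 -m crank '{"xyz":[[0.02,0.15,-0.03],[0.02,0.15,-0.03],[0,0,0]],"roll":[0,0,0]}'; python3 -c "
from plan import *
want(2.5,-.7,3);print(SR.T@robot.observe()['contact_force'])"
```

```text
time: 23.25
tool_pos: [0.4579, 0.1546, 0.113]
tool_rot: [-1.116, -0.004, -1.5]
contact_force: [-10.4, -2.2, 10.1]
opening: 0.044
foot in seat mm [ 2.92 -1.04  4.37] move tool cm [-0.03  0.14 -0.03]
plate z in seat [0.0681 0.0078 0.9976] f [-10.4  -2.2  10.1] t 23.25
[-4.16743386 -1.9383805  13.94265254]
```

```bash
python3 -m crank '{"xyz":[[0.0,0.15,-0.03],[0,0,0]],"roll":[0,0]}'; python3 -c "
from plan import *
want(2.5,-.7,3);print(SR.T@robot.observe()['contact_force']);im,c=shot('scene','s12')
cv2.imwrite('pics/s12c.png',cv2.resize(im[150:290,280:420],(600,600),interpolation=cv2.INTER_CUBIC))"
```

```text
time: 23.45
tool_pos: [0.4577, 0.1546, 0.1124]
tool_rot: [-1.118, -0.005, -1.5]
contact_force: [-15.7, -3.3, 16.9]
opening: 0.0436
foot in seat mm [ 2.29 -0.96  3.9 ] move tool cm [-0.02  0.09  0.03]
plate z in seat [0.07   0.0084 0.9975] f [-15.7  -3.3  16.9] t 23.45
[-5.34600267 -2.89672509 22.4874231 ]
```

View pics/s12c.png

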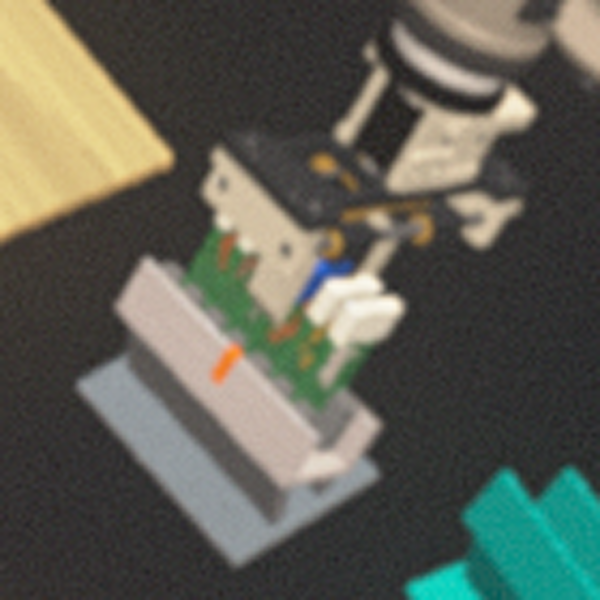

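```bash
python3 -m crank '{"xyz":[[0,0,0],[0,0,0],[0,0,0],[0,0,0],[0,0,0]],"roll":[0,0,0,0,0]}' -0.5; python3 -c "
from plan import *
print(robot.observe()['contact_force']);
for n in('scene','wrist'): im,c=shot(n,n[0]+'13')
im=load('s13')[0];cv2.imwrite('pics/s13c.png',cv2.resize(im[150:290,280:420],(600,600),interpolation=cv2.INTER_CUBIC))
im=load('w13')[0];cv2.imwrite('pics/w13c.png',cv2.resize(im[170:290,200:360],(800,600),interpolation=cv2.INTER_CUBIC))"
```

```text
time: 24.0
tool_pos: [0.4596, 0.1549, 0.1123]
tool_rot: [-1.116, -0.004, -1.5]
contact_force: [0.5, -0.3, -0.5]
opening: 0.0684
[ 0.52730904 -0.27418828 -0.49831104]
```

View pics/w13c.png

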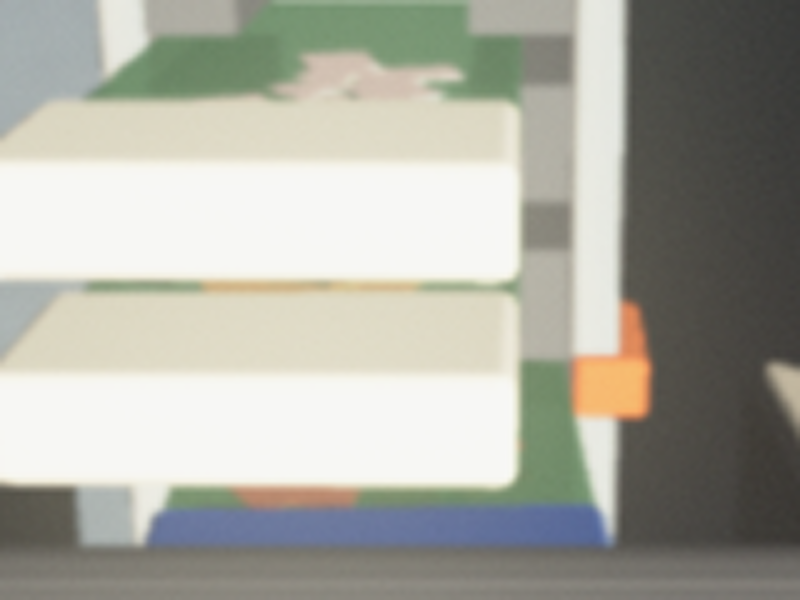

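View pics/s13c.png

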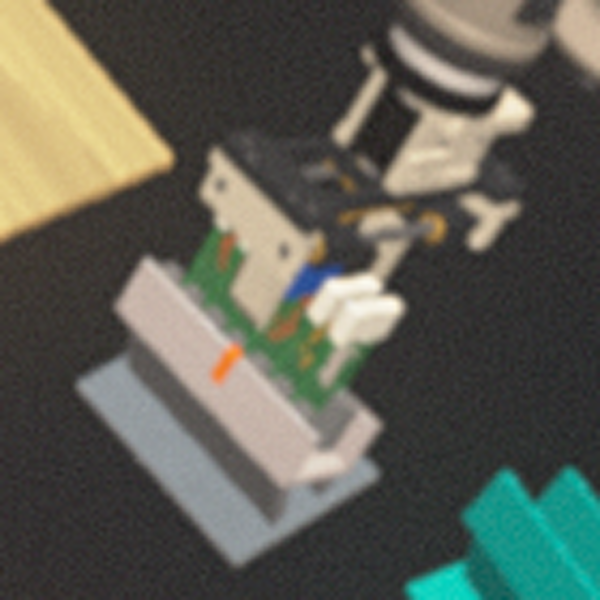

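```bash
python3 -m crank '{"xyz":[[0,0,-0.4],[0,0,-0.4],[0,0,-0.3],[0,0,0]],"roll":[0,0,0,0]}'; python3 -c "
from plan import *
want(2.5,-.7,3);print(SR.T@robot.observe()['contact_force'])"
```

```text
time: 24.5
tool_pos: [0.4497, 0.1551, 0.1113]
tool_rot: [-1.122, -0.006, -1.501]
contact_force: [0.6, 1.2, 0.0]
opening: 0.069
foot in seat mm [-5.31 -0.01  7.02] move tool cm [0.07 0.34 0.81]
plate z in seat [0.0731 0.0096 0.9973] f [0.6 1.2 0. ] t 24.5
[ 0.5749196   1.14010566 -0.25104913]
```

```bash
python3 -m crank '{"xyz":[[0,0.05,-0.3],[0,0.05,-0.3],[0,0,0]],"roll":[0,0,0]}'; python3 -c "
from plan import *
want(2.5,-.7,3);print(SR.T@robot.observe()['contact_force'])"
```

```text
time: 24.8
tool_pos: [0.4453, 0.1553, 0.1103]
tool_rot: [-1.125, -0.007, -1.501]
contact_force: [0.1, 0.2, 0.9]
opening: 0.0686
foot in seat mm [-9.86  0.39  8.34] move tool cm [0.11 0.43 1.27]
plate z in seat [0.0766 0.011  0.997 ] f [0.1 0.2 0.9] t 24.8
[0.58060088 0.19555985 0.77041497]
```

```bash
python3 -m crank '{"xyz":[[0.05,0.05,-0.25],[0,0.05,-0.25],[0,0,0]],"roll":[0,0,0]}'; python3 -c "
from plan import *
want(2.5,-.7,3);print(SR.T@robot.observe()['contact_force'])
im,c=shot('wrist','w14');cv2.imwrite('pics/w14c.png',cv2.resize(im[170:350,180:380],(660,594),interpolation=cv2.INTER_CUBIC))"
```

```text
time: 25.1
tool_pos: [0.4418, 0.1551, 0.1095]
tool_rot: [-1.128, -0.008, -1.502]
contact_force: [0.1, -0.2, 0.2]
opening: 0.0694
foot in seat mm [-13.46   0.34   9.48] move tool cm [0.11 0.52 1.64]
plate z in seat [0.0791 0.0121 0.9968] f [ 0.1 -0.2  0.2] t 25.1
[ 0.13080119 -0.21378998  0.10005069]
```

View pics/w14c.png

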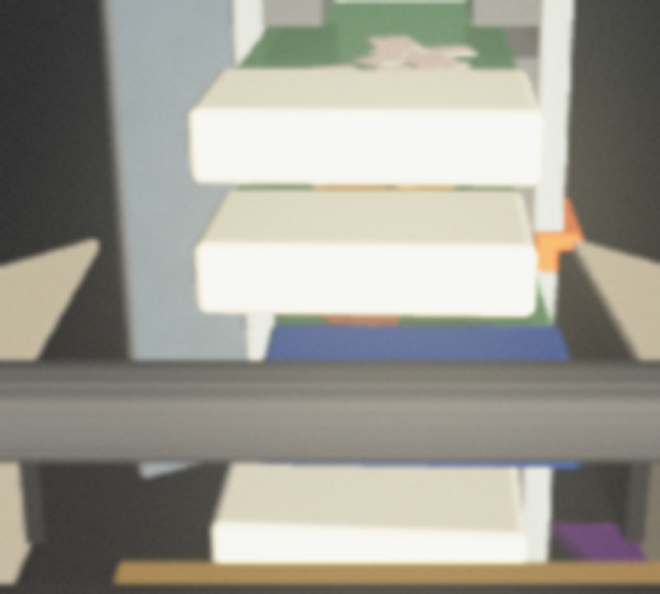

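```bash
python3 -m crank '{"xyz":[[0.03,0.05,-0.3],[0,0.05,-0.3],[0,0,0]],"roll":[0,0,0]}'; python3 -c "
from plan import *
want(2.5,-.7,3);print(SR.T@robot.observe()['contact_force'])
im,c=shot('wrist','w15');cv2.imwrite('pics/w15c.png',cv2.resize(im[170:350,180:380],(660,594),interpolation=cv2.INTER_CUBIC))"
```

```text
time: 25.45
tool_pos: [0.4371, 0.155, 0.1085]
tool_rot: [-1.131, -0.01, -1.503]
contact_force: [0.4, 0.9, -0.1]
opening: 0.0687
foot in seat mm [-18.33   0.5   10.98] move tool cm [0.12 0.62 2.14]
plate z in seat [0.0828 0.0135 0.9965] f [ 0.4  0.9 -0.1] t 25.45
[ 0.33532971  0.88066759 -0.26882393]
```

View pics/w15c.png

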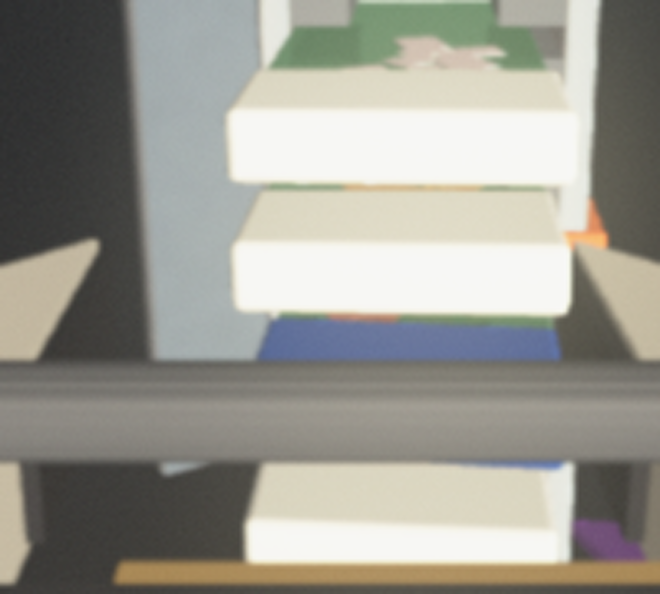

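```bash
python3 -m crank '{"xyz":[[0,0,0.4],[0,0,0.4],[0,-0.5,0.2],[0,-1.5,0],[0,-2,0],[0,-2,0],[0,-2,0],[0,-2,0],[0,-2,0],[0,0,0]],"roll":[0,0,0,0,0,0,0,0,0,0]}' -1; python3 -c "
from plan import *
want(2.5,-.7,3)
for n in('scene','wrist','top'): im,c=shot(n,n[0]+'16')
im=load('s16')[0];cv2.imwrite('pics/s16c.png',cv2.resize(im[170:290,290:410],(600,600),interpolation=cv2.INTER_CUBIC))
im=load('t16')[0];cv2.imwrite('pics/t16c.png',cv2.resize(im[205:265,205:280],(750,600),interpolation=cv2.INTER_CUBIC))
im=load('w16')[0];cv2.imwrite('pics/w16c.png',cv2.resize(im[100:300,180:380],(600,600),interpolation=cv2.INTER_CUBIC))"
```

```text
time: 26.5
tool_pos: [0.3959, 0.1537, 0.2241]
tool_rot: [-1.126, -0.008, -1.502]
contact_force: [0.2, -0.2, 0.0]
opening: 0.0916
foot in seat mm [  4.04  -2.37 131.67] move tool cm [ 0.18 12.84  0.84]
plate z in seat [0.0774 0.0122 0.9969] f [ 0.2 -0.2  0. ] t 26.5
```

View pics/s16c.png

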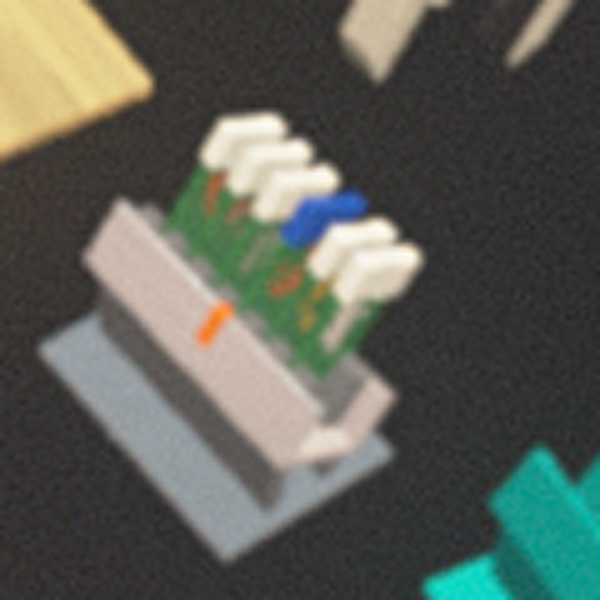

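View pics/w16c.png

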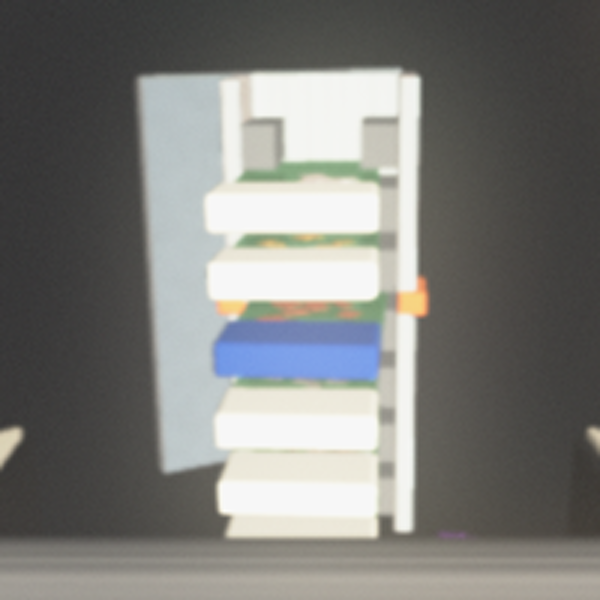

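View pics/t16c.png

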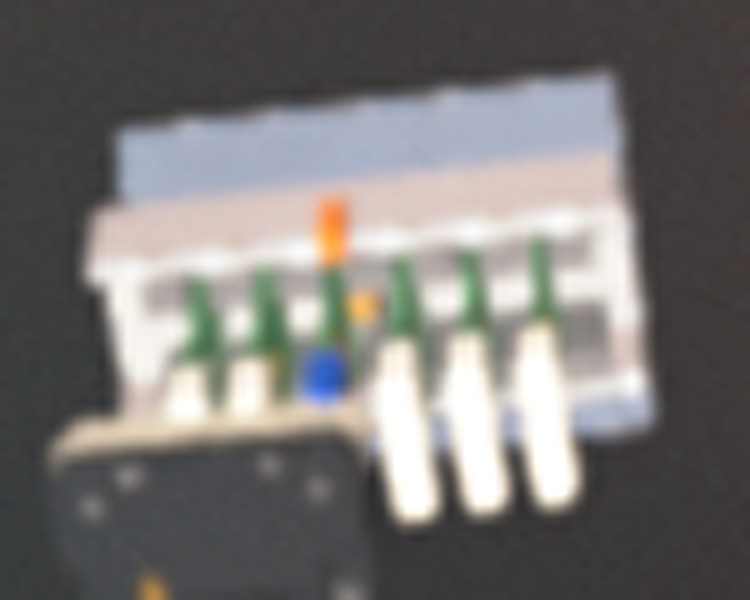

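```bash
cat >> plan.py <<'E'
def tcp(x,y,z):
    st,R=tool();g=SR.T@(st['tool_pos']-SO)*1000
    print('tcp seat',g.round(2),'move cm',(R.T@(SR@(np.array([x,y,z])-g)/10)).round(2),'Fseat',(SR.T@st['contact_force']).round(1),st['qpos'].round(3)[4],st['time'])
E
python3 -c "
from plan import *
tcp(1,-.5,115)"
```

```text
tcp seat [  8.94  -0.65 198.07] move cm [ 0.21  8.34 -0.11] Fseat [ 0.6  0.5 -0.3] 0.654 26.65
```

```bash
python3 -m crank '{"xyz":[[0,0,0],[0,0,0],[0,0,0],[0,0,0],[0.1,1,0],[0.1,1.5,-0.1],[0,2,0],[0,2,0],[0,1.5,0],[0,0,0]],"roll":[0,0,0,0,0,0,0,0,0,0]}' 1; python3 -c "
from plan import *
tcp(1,-.5,105);im,c=shot('wrist','w17');cv2.imwrite('pics/w17c.png',cv2.resize(im[170:350,180:380],(660,594),interpolation=cv2.INTER_CUBIC))"
```

```text
time: 27.65
tool_pos: [0.4282, 0.1525, 0.1469]
tool_rot: [-1.134, -0.01, -1.503]
contact_force: [-0.1, -0.1, 0.8]
opening: 0.0168
tcp seat [  0.33  -0.7  117.33] move cm [0.01 1.22 0.17] Fseat [ 0.3 -0.2  0.8] 0.411 27.65
```

View pics/w17c.png

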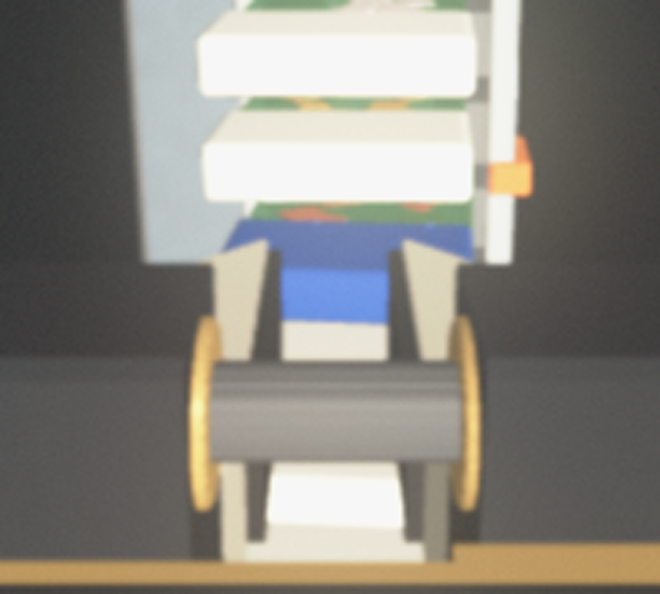

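```bash
python3 -m crank '{"xyz":[[0,0.4,0],[0,0.4,0],[0,0.2,0],[0,0,0]],"roll":[0,0,0,0]}' 1; python3 -c "
from plan import *
tcp(1,-.5,102)"
```

```text
time: 28.1
tool_pos: [0.433, 0.153, 0.1397]
tool_rot: [-1.131, -0.009, -1.503]
contact_force: [-0.5, -0.2, 0.1]
opening: 0.0003
tcp seat [  0.88  -0.23 108.75] move cm [0.04 0.67 0.07] Fseat [-0.3 -0.1  0.4] 0.383 28.1
```

```bash
python3 -m crank '{"xyz":[[0,0.2,0],[0,0.2,0],[0,0.1,0],[0,0,0]],"roll":[0,0,0,0]}'; python3 -c "
from plan import *
tcp(1,-.5,102)"
```

```text
time: 28.5
tool_pos: [0.4369, 0.1537, 0.1382]
tool_rot: [-1.123, -0.009, -1.502]
contact_force: [-13.3, -2.4, 27.6]
opening: 0.0006
tcp seat [  3.56   0.26 105.52] move cm [ 0.09  0.37 -0.23] Fseat [ 2.1 -2.5 30.6] 0.369 28.5
```

```bash
python3 -m crank '{"xyz":[[0,-0.3,0],[0,-0.7,0],[0,-2,0],[0,-3,0],[0,-4,0],[0,-4,0],[0,-3,0],[0,0,0]],"roll":[0,0,0,0,0,0,0,0]}'; python3 -c "
from plan import *
tcp(1,-.5,102)
for n in('scene','wrist'): im,c=shot(n,n[0]+'18')
im=load('s18')[0];cv2.imwrite('pics/s18c.png',cv2.resize(im[170:290,290:410],(600,600),interpolation=cv2.INTER_CUBIC))
im=load('w18')[0];cv2.imwrite('pics/w18c.png',cv2.resize(im[130:280,200:350],(600,600),interpolation=cv2.INTER_CUBIC))"
```

```text
time: 29.3
tool_pos: [0.3631, 0.1502, 0.293]
tool_rot: [-1.123, -0.008, -1.502]
contact_force: [0.3, 0.3, -0.8]
opening: 0.0003
tcp seat [ 16.76  -4.24 276.47] move cm [ 0.13 17.52 -0.27] Fseat [-0.1  0.3 -0.8] 0.885 29.3
```

View pics/s18c.png

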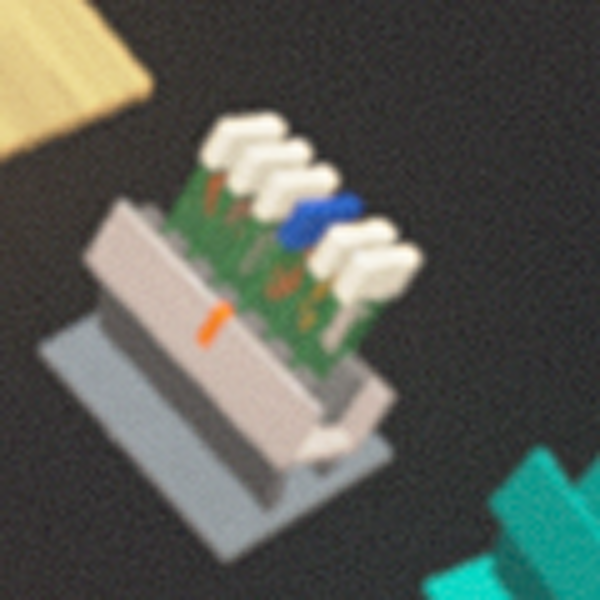

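View pics/w18c.png

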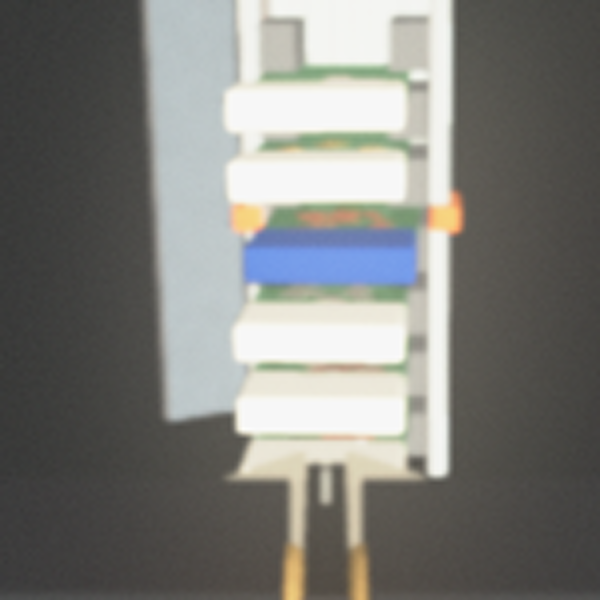

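```bash
python3 -m crank '{"xyz":[[0,0,0],[0,0,0],[0,0,0],[0,0,0],[0,0,0]],"roll":[0,0,0,0,0]}'; python3 -c "
from h import *
im,c=shot('wrist','w19')
for f in('w18','w19'):
    im,_=load(f);h=cv2.cvtColor(im,cv2.COLOR_BGR2HSV);m=((h[...,0]>105)&(h[...,0]<125)&(h[...,1]>120)&(h[...,2]>60));m[250:]=0;m[:150]=0;ys,xs=np.where(m);print(xs.mean(),ys.mean(),m.sum())
t,_=shot('top','t19');a=cv2.imread('pics/top0.png');d=cv2.absdiff(t,a).max(2);cv2.imwrite('pics/d19.png',d)
print(robot.observe()['contact_force'])"
```

```text
time: 29.9
tool_pos: [0.3627, 0.1496, 0.2885]
tool_rot: [-1.132, -0.01, -1.503]
contact_force: [-0.7, -0.5, -0.1]
opening: 0.0005
282.0923076923077 195.46769230769232 325
279.7083333333333 195.44791666666666 192
[-0.6100335  -0.62009009 -0.19586677]
```

View pics/t19.png

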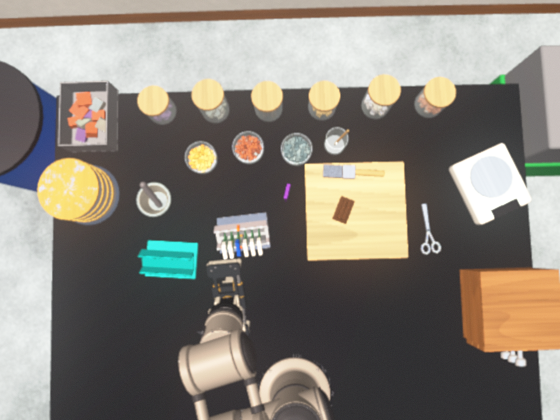

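```bash
python3 -c "
from h import *
im=np.hstack([cv2.resize(load(f)[0][130:280,210:330],(400,500),interpolation=cv2.INTER_CUBIC) for f in ('w18','w19')]);cv2.imwrite('pics/w19c.png',im)"
```

```text
(no output)
```

View pics/w19c.png

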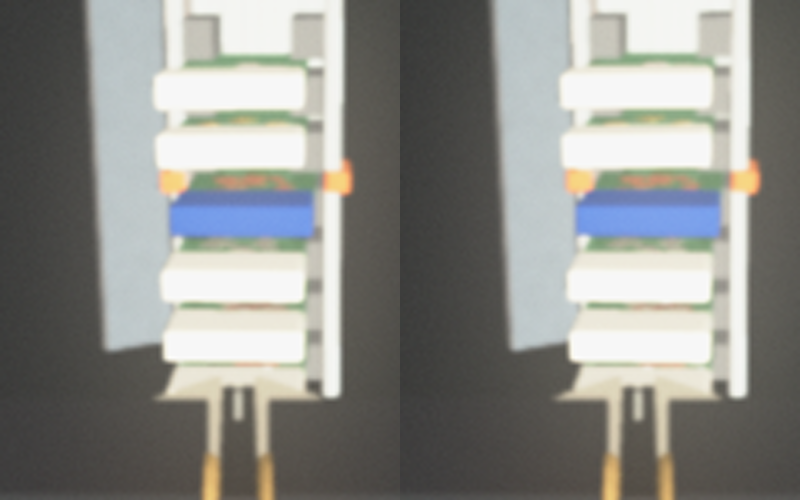

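```bash
python3 -c "
from cell import robot
print(robot.hand_in())"
```

```text
the job is handed in; nothing more can be done
None
```

The blue-handled plate is in the marked slot, pushed down against the keeper and let go. I handed the job in at about 30 s of the 51 s allowed; no verdict came back.

- **Tilt:** the moves offer no tilt command. I got the 30° lean by pushing the tool past the arm's outer reach limit, once briefly before the grasp and mainly with the plate held.
- **Insertion:** joint 5 reached its lower limit (0.28 rad) on the way in. The plate therefore went in about 0.07 rad too upright. After releasing it I nudged the handle into line with its neighbours.
- **Foot home:** pushing in, I felt about 2–4 N from the keeper, then a hard stop at 14–22 N. A later push on the handle's top met a firm stop at 31 N. That push was harder than intended, but well below the 70 N limit. The height of that contact agreed with the foot being home to within about 1 mm.
- **Position:** that last push dragged the handle about 2.5 mm along the plate's width. It still looks in line, about 0.03 rad off at most. I could not see whether the foot slid or the plate tilted slightly. Two wrist pictures 0.6 s apart showed no movement.
- **Slot and clips:** the slot's middle is about 1.5 mm from the clips, and the plate stands within about 1 mm of that middle.
- **Disagreement:** my camera fit put the cradle floor about 5 mm lower than the stated 50 mm, so I judged depth by contact force.
- **Surroundings:** by eye in the last pictures, the five other plates and the bystanders are where they were. The closed gripper was clear of everything.

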